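# Make the water-sampling kit ready to go out

## Task

Make the sampling kit ready to go out: screw the tap of each of the two water cans, which lie on their backs, further in (clockwise, less than one turn to go) until its outlet points straight at the base of its can. Press every sample bottle on the table fully down into a foam pocket of the open case, one to a pocket, cap towards the lid, and move the bench scraper from the drying stand into the narrow slit in the foam, upright, blade down and fully home. Leave the drinking bottle, tape and pen cup where they are.

Things in the scene. Friction and masses are not known exactly. Their poses are not given: they have to be found in the camera images.
- cans: two white plastic water cans lying side by side on their backs in a low grey spill tray (315 by 325 mm), too heavy to move. Each can is 140 mm wide, 250 mm long, its upper face 125 mm above the table. The +x axis points to the cans' top ends (handles, blue filler caps), the -x axis to their flat bases, z up. Origin: on the table under the tray's middle
- tap_a (a joint): angle of the black tap in one can's upper face, rad. 0 = outlet points straight at the can's base; negative = still to turn clockwise (seen from above), 1.4 to 4.2 at the start; positive = turned too far (no stop before +1.0; it may be turned back). Vertical axis, stiff thread (0.25 N m), stays where it is left, sinks 3.5 mm a turn
- tap_b (a joint): angle of the other can's tap, as tap_a
- tap_a_grip (a point): on the tap's axis amid its grip flats, 174 mm above the table when home. x points the way the outlet points (20 mm nozzle, ending 66 mm from the axis, 8 mm lower than this point). The tap body is a block 44 mm along x, 32 mm across its two flats along y, from 27 mm below this point to 19 mm above; a 48 mm round collar below, a 24 mm button 10 mm high on top
- tap_b_grip (a point): the same point on the other can's tap, 160 mm from the first
- case: grey hard case, 310 mm (its x) by 190 mm (its y), rim 62 mm high, does not move; its lid lies open flat beyond its +y side, the hinge side. Dark foam fills it to 56 mm above the table, with three pockets and one narrow slit, all running along the case's y. Origin: on the table under the case's middle
- pocket0 (a point): foam pocket for one lying bottle: over the spot for the middle of its square body, level with the foam's top; axes as the case's. 50 mm (x) by 91 mm (y), 32 mm deep, with a 42 mm wide part on the +y side for the cap. Soft foam lips grip the bottle: laid in, it stays 12 to 18 mm high and needs a 10 N push. Fully down, its middle is 9 mm below this point, its top 14 mm above
- pocket1 (a point): another foam pocket, same as pocket0, 75 mm further along the case's +x
- pocket2 (a point): another foam pocket, same as pocket0, 150 mm further along the case's +x
- slit (a point): middle of the narrow slit in the foam, at the level of the foam's top face; axes as the case's. The slit is 8 mm wide (x), 108 mm long (y), 40 mm deep; 70 mm beyond the last pocket
- bottle0_c (a point): white square sample bottle, lying; square body 46 x 46 mm and 85 mm long, this point at its centre (23 mm above the table as it lies); x axis along the bottle towards its 38 mm round cap, whose end is 70 mm from this point. Any of its four sides may be up. 40 to 90 g. May be absent
- bottle1_c (a point): another sample bottle, same as bottle0; may be absent
- bottle2_c (a point): another sample bottle, same as bottle0; may be absent
- scraper_grip (a point): steel bench scraper standing blade down in the middle slot of the drying stand; this point is the centre of its black grip bar (100 mm along its y, 16 mm thick along its x, 22 mm high). z up; the blade below it is 4 mm thick and 100 mm wide, and its edge is 71 mm below this point. Home in the slit, this point is 31 mm above the foam's top face. 120 g
- stand: white plastic drying stand, does not move: 74 mm (x) by 120 mm (y), 40 mm high, three slots along its y, the middle one 8 mm wide and 30 mm deep. Origin: on the table under its middle
- water_bottle: clear drinking-water bottle, 66 mm across and 200 mm tall, standing beyond the work; bystander, leave alone. Origin: centre of its foot
- tape: roll of paper tape, 84 mm across, 48 mm tall, lying flat; bystander, leave alone. Origin: centre of its underside
- pen_cup: clear cup with pens, 68 mm across, 140 mm tall over the pens; bystander, leave alone. Origin: centre of its foot
Mind the look-alikes: they are no part of the job. Leave any blue or red look-alike of the part that bears bottle2_c alone.

How it is judged:
By the outcome, as a careful person would: the job done as asked, in the order asked, and still so for the second after the job is handed in, with the robot touching nothing.
Of bottle0, bottle1, bottle2 only 2 to 3 are there at a start; the rules pass over those that are not, and their reading is None.
At some moment in a run one of bottle0, bottle1, bottle2 may be knocked a few centimetres aside while the robot is not near it.
It also fails if it takes over 208 s, if anything falls off the work surface, if the arm or the gripper's body presses on something with over 40 N, if the wrist force passes 120 N, or if a joint passes its speed limit or range.

## Robot

A 6-joint arm with a two-finger parallel gripper is mounted at the origin on the work surface. World frame = base frame: x ahead of the robot, y to its left, z up, the work surface at z = 0. Lengths are in m, angles in rad, forces in N, time in s.
With the tool pointing down it reaches from about 0.375 to 0.925 m from the base axis. Payload 5.7 kg.
Tool frame: the origin (TCP) lies midway between the tips of the shut fingers; the grasp point (between the pads) lies 19 mm behind it; z points along the fingers, y is the line along which they close (so a half turn about z gives the same grasp; the last joint's range is limited). The gripper opens to 85 mm and grips with 20 to 120 N. Pads are 22 mm wide; open, the fingers measure 114 mm over their backs; the gripper's body (76 mm by 85 mm) begins 54 mm behind the grasp point. The pads swing forward as they close: fully open they stand 13 mm farther back than shut.
Start: joints at [1.001, 0.359, 1.51, -0, 1.272, -0.115], TCP at [0.264, 0.539, 0.197] pointing down, gripper open.
Joint ranges: [-2.97, 2.97], [-1.01, 2.36], [0.21, 2.38], [-0.96, 4.11], [0.2, 2.71], [-2.98, 2.98]. Speed limits (rad/s): [2.39, 2.39, 3.14, 3.14, 3.14, 3.14].

## Interface

Orientations are given as a unit quaternion [w, x, y, z].
In Python, from cell import r gives the robot as it stands.
- The arm moves only by the tool jog_arm, never from a script. Its argument "commands" is a list of rows, each a list of 6 numbers: the shift along the tool's x, y, z in m, then the turn, a rotation vector about the tool's x, y, z in degrees. A call has 1 to 12 rows; each row is the pose to reach, as a shift and turn from the pose commanded when the call began, along the tool's axes at that moment; what a row does not reach only later rows make up. A row lasts 1/8 s, in which the tool goes at most 62.5 mm and 10.7 degrees, less where a joint would pass 70% of its speed; a pose out of reach is approached as far as the arm can. A call with a gripper value outside its range is refused whole. "gripper" is the closure in counts, from 0 (fully open) to 255 (shut), set as the call begins (left out, the last holds). The fingers move at their own pace and stop on an object; the grip force is fixed at half the most. Time passes only in rows, so rows that repeat a pose let the fingers close. It gives the time, the measured TCP pose, the force, the opening and the grip force at its end, in the units of the state.
- r.get_state(): the state, without advancing time (a new reading comes with each control period).
- r.snapshot(name): name is "scene" or "top" or "wrist"; returns (picture, depth): 384x512x3 uint8, red, green, blue; 384x512 float32, m along the optical axis (not along the pixel's ray), 0 where there is no reading.
- r.camera_info(name): a dict with "intrinsics" (3x3 intrinsics, pixels), "pose" (4x4, takes a point from camera to world coordinates); the wrist camera has in their place "mount" (4x4, takes a point from camera to tool coordinates, whose origin is the TCP and whose axes are the flange's). Camera axes: x right, y up, looking along -z (the intrinsics and any distortion apply to the point x, -y, -z); pixel columns grow to the right and rows downward; lengths in m; the calibration is good to about 2 mm. A picture is of the moment at which its call begins: read the wrist's pose just before it. camera_info takes no time and is no camera call.
- r.sign_off(): hands the job in; it is judged then, once.
The state is a dict: "time": time; "qpos": joint angles; "dq": joint speeds; "joint_efforts": joint torques, N m; "eef_pos": TCP position; "tcp_rot": TCP orientation; "contact_force": force on the tool from outside, world axes, zero at the start; "ft_torque": the same for the moment, N m; "grip_width": finger opening in m; "gripper_force": force on a finger pad.
Only numpy, scipy, OpenCV 4.12 (cv2) and the standard library are available. Lean on these libraries where they do the work, as an engineer would, in place of code of your own. Each camera call takes 0.05 s, during which the arm holds its last target. There are 200 camera calls.

## Working session

There is one attempt and no reset: what is moved stays moved. The work goes in short steps, Python scripts to look and compute and a tool call to move; the robot and the scene stay as the last step left them, time stands still between calls to the robot, and variables do not carry over. Pictures are saved under pics/ and viewed, at most 14 in all, crops included, and the job is handed in when it is done.

Besides the shell and the picture viewer there is one more tool, called by a JSON object that holds its "method" and its "body". jog_arm: Moves the arm, as the interface text tells. Its arguments: {"type":"object","properties":{"commands":{"type":"array"},"gripper":{"type":"number"}},"required":["commands"]}

```bash
ls; mkdir -p pics; cat > h.py <<'E'
import numpy as np, cv2
from cell import r
from scipy.spatial.transform import Rotation as R
def pose():
    s=r.get_state(); q=s['tcp_rot']; T=np.eye(4); T[:3,:3]=R.from_quat([q[1],q[2],q[3],q[0]]).as_matrix(); T[:3,3]=s['eef_pos']; return T
def snap(n):
    T=pose(); im,d=r.snapshot(n); c=r.camera_info(n)
    P=c['pose'] if n!='wrist' else T@np.array(c['mount'])
    return im,d,np.array(c['intrinsics']),np.array(P)
def cloud(d,K,P):
    v,u=np.mgrid[:d.shape[0],:d.shape[1]]
    x=(u-K[0,2])/K[0,0]*d; y=-(v-K[1,2])/K[1,1]*d
    return np.stack([x,y,-d],-1)@P[:3,:3].T+P[:3,3]
def ray(u,v,z,K,P):
    w=P[:3,:3]@np.array([(u-K[0,2])/K[0,0],-(v-K[1,2])/K[1,1],-1]); return P[:3,3]+w*(z-P[2,3])/w[2]
def save(im,n): cv2.imwrite('pics/'+n+'.png',cv2.resize(im[...,::-1],(800,600)))
E
python3 - <<'E'
from h import *
for n in ('scene','top'):
    im,d,K,P=snap(n); save(im,n+'0'); np.savez(n+'0',im=im,d=d,K=K,P=P); print(n,K,P,r.camera_info(n).keys())
print(r.get_state(), r.camera_info('wrist'))
E
```

```text
pics
scene [[424.90164821   0.         254.63996581]
 [  0.         424.90164821 188.15758477]
 [  0.           0.           1.        ]] [[ 4.43535620e-01 -6.71787781e-01  5.93276775e-01  1.17925795e+00]
 [ 8.96256648e-01  3.32143542e-01 -2.93946743e-01 -4.25254201e-01]
 [ 4.16781206e-04  6.62104105e-01  7.49411756e-01  9.63297164e-01]
 [ 0.00000000e+00  0.00000000e+00  0.00000000e+00  1.00000000e+00]] dict_keys(['intrinsics', 'pose'])
top [[434.45526837   0.         247.23870149]
 [  0.         434.45526837 196.82605125]
 [  0.           0.           1.        ]] [[ 0.02449665  0.99333341 -0.11264395  0.37130654]
 [-0.99960786  0.02586748  0.01072397 -0.07151217]
 [ 0.01356629  0.11233708  0.99357754  1.27997312]
 [ 0.          0.          0.          1.        ]] dict_keys(['intrinsics', 'pose'])
{'time': 0.1, 'qpos': array([ 1.00092494e+00,  3.59425167e-01,  1.51136223e+00,  4.64641980e-06,
        1.27253590e+00, -1.15067257e-01]), 'dq': array([ 0.00120882, -0.00010918, -0.00160621, -0.0014142 ,  0.00147555,
       -0.0009221 ]), 'joint_efforts': array([ 4.97529472e-04, -5.28653
[... 233 characters left out ...]
ntact_force': array([-0.39108776,  0.5992715 ,  0.8606987 ]), 'ft_torque': array([-0.00043981,  0.01303067,  0.00081782]), 'gripper_force': 0.0, 'grip_width': 0.08571653311233347} {'intrinsics': array([[282.61653798,   0.        , 254.90245374],
       [  0.        , 282.61653798, 189.70836973],
       [  0.        ,   0.        ,   1.        ]]), 'mount': array([[-4.02654032e-04,  9.63316030e-01,  2.68369269e-01,
         6.73243427e-02],
       [ 9.99999147e-01,  7.21344937e-04, -1.08890803e-03,
        -2.46781735e-04],
       [-1.24254937e-03,  2.68368602e-01, -9.63315498e-01,
        -1.77776138e-01],
       [ 0.00000000e+00,  0.00000000e+00,  0.00000000e+00,
         1.00000000e+00]])}
```

View pics/scene0.png

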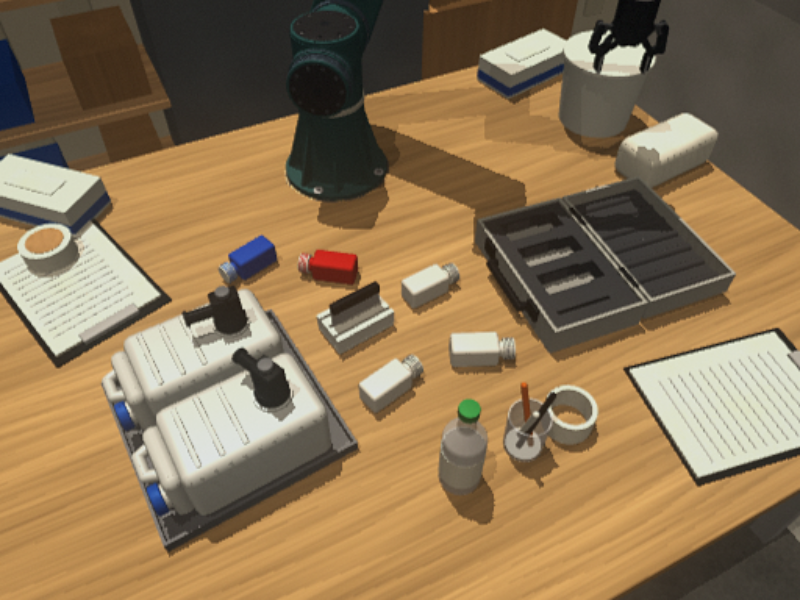

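View pics/top0.png

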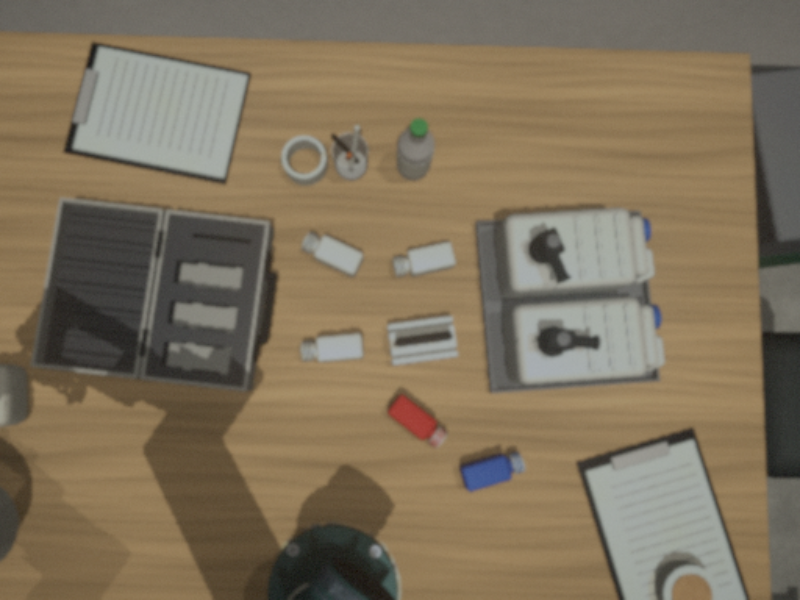

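The two pictures show three white bottles in the top view at (333,253), (425,259) and (333,348), and the stand at (422,340). The case is at about (205,300) with its slit at (222,238). The taps are at (548,245) and (556,342). I'll measure them from depth and masks next.

```bash
cat > m.py <<'E'
from h import *
def rect(pts):
    c,s,a=cv2.minAreaRect((pts*1000).astype(np.float32)); return np.round(c,1),np.round(s,1),round(a,1)
for n in ('top','scene'):
    f=np.load(n+'0.npz'); im,d,K,P=f['im'],f['d'],f['K'],f['P']; C=cloud(d,K,P)
    hsv=cv2.cvtColor(im,cv2.COLOR_RGB2HSV)
    X,Y,Z=C[...,0],C[...,1],C[...,2]
    tb=(abs(Z)<.02)&(X>.3)&(X<.7)&(abs(Y)<.3)&(hsv[...,1]>80); print(n,'table z',np.median(Z[tb]),Z[tb].std())
    # bottles/stand: above 30mm in the mid region
    m=((Z>.03)&(Z<.055)&(X>.2)&(X<.75)&(Y>-.16)&(Y<.2)).astype(np.uint8)
    k,L,S,_=cv2.connectedComponentsWithStats(m)
    for i in range(1,k):
        if S[i,4]<150: continue
        q=L==i; print(' blob',S[i,4],'uv',S[i,:4],'rgb',np.median(im[q],0),'z',np.round(np.percentile(Z[q],[50,90]),4),rect(C[q][:,:2]))
    m=(Z>.057)&(Z<.07)&(X>.2)&(X<.8)&(Y>.15)&(Y<.48)
    print(' rim',m.sum(),rect(C[m][:,:2]))
    m=((Z>.145)&(Z<.21)&(X>.2)&(X<.8)&(Y<-.1)&(Y>-.6)&(hsv[...,2]<90)).astype(np.uint8)
    k,L,S,_=cv2.connectedComponentsWithStats(m)
    for i in range(1,k):
        if S[i,4]<60: continue
        q=L==i; print(' tap',S[i,4],np.round(np.percentile(Z[q],[5,50,99]),3),rect(C[q][:,:2]))
    m=(Z>.11)&(Z<.14)&(X>.2)&(X<.85)&(Y<-.1)&(Y>-.6); print(' cans top',rect(C[m][:,:2]),np.median(Z[m]))
    m=(Z>.06)&(Z<.1)&(X>.2)&(X<.6)&(Y<.05)&(Y>-.15);print(' scraper',m.sum(),rect(C[m][:,:2]),np.median(Z[m]))
E
python3 m.py
```

```text
top table z -0.00011198028055436904 0.002551388873925968
 blob 570 uv [193 148  40  28] rgb [165.  169.  162.5] z [0.0441 0.0483] (array([615.4,  19.2]), array([112.5,  46.3]), 65.9)
 blob 304 uv [252 157  23  19] rgb [161.5 163.  157.5] z [0.0433 0.0481] (array([ 601. , -130.9]), array([46.6, 68.7]), 12.5)
 blob 420 uv [159 161  19  89] rgb [58.5 52.  44. ] z [0.0372 0.0479] (array([482.5, 139.1]), array([ 23.7, 254.1]), 84.4)
 blob 222 uv [249 210  25  18] rgb [150.  151.  145.5] z [0.0398 0.0431] (array([ 451.2, -127.9]), array([41.9, 70.4]), 9.7)
 blob 588 uv [193 213  40  18] rgb [167.  170.5 167. ] z [0.0445 0.0484] (array([437. ,  12.6]), array([ 46.1, 111.7]), 6.7)
 blob 425 uv [248 252  25  30] rgb [160.  63.  54.] z [0.0456 0.0489] (array([ 316.7, -134.9]), array([82.3, 45.9]), 53.4)
 rim 2617 (array([525.4, 317.3]), array([352.8, 310.9]), 84.9)
 tap 352 [0.147 0.178 0.204] (array([ 588.2, -352.7]), array([85.5, 35.5]), 22.4)
 tap 351 [0.148 0.179 0.206] (array([ 454.9, -384.3]), array([45. , 86.1]), 8.2)
 cans top (array([ 637.3, -364.5]), array([570.4, 325.2]), 28.4) 0.12
[... 714 characters left out ...]
array([ 466.7, -126.7]), array([46.1, 72.8]), 10.2)
 blob 586 uv [288 213  42  17] rgb [222.  222.  201.5] z [0.0433 0.0465] (array([616.6,  17. ]), array([112. ,  48.4]), 64.0)
 blob 300 uv [246 227  25  23] rgb [217.  212.5 189.5] z [0.0427 0.0463] (array([ 601.1, -130.9]), array([46.7, 65.2]), 11.6)
 rim 1169 (array([524. , 317.7]), array([351.7, 315.9]), 84.8)
 tap 555 [0.147 0.176 0.203] (array([ 457.8, -387.1]), array([90.3, 40.4]), 88.4)
 tap 573 [0.147 0.176 0.202] (array([ 596.3, -365.9]), array([91.3, 40.3]), 26.1)
 cans top (array([ 638.8, -367.9]), array([568.8, 325.3]), 27.9) 0.12366216120759588
 scraper 142 (array([ 451.2, -127.1]), array([18.2, 46.9]), 8.4) 0.08774886505650531
```

```bash
cat >> h.py <<'E'
def go(x,y,z,th=None,T=None):
    "tool-frame shift (m) and z turn (deg) to a world TCP position and tool-x heading"
    T=pose() if T is None else T; s=T[:3,:3].T@(np.array([x,y,z])-T[:3,3]); a=np.degrees(np.arctan2(T[1,0],T[0,0]))
    print('shift',np.round(s,4),'turn',None if th is None else round(-((th-a+180)%360-180),2),'now th',round(a,2),'tilt',np.round(np.degrees(T[:2,2]),2),'rows',np.linalg.norm(s)/.0625, 'q6',np.degrees(r.get_state()['qpos'][5]).round(1))
E
python3 -c "
from h import *
go(.52,-.37,.36,27)"
```

```text
shift [-0.6297 -0.7035 -0.1625] turn 126.94 now th 153.94 tilt [-0.05 -0.08] rows 15.329425468893138 q6 -6.6
```

{"method": "jog_arm", "body": {"commands": [[-0.04,-0.045,-0.12,0,0,10],[-0.08,-0.09,-0.16,0,0,20],[-0.12,-0.135,-0.16,0,0,30],[-0.16,-0.18,-0.16,0,0,40],[-0.2,-0.225,-0.16,0,0,50],[-0.24,-0.27,-0.16,0,0,60],[-0.28,-0.315,-0.16,0,0,70],[-0.32,-0.36,-0.16,0,0,80],[-0.36,-0.405,-0.16,0,0,90],[-0.4,-0.45,-0.16,0,0,100],[-0.44,-0.49,-0.16,0,0,110],[-0.48,-0.535,-0.16,0,0,120]], "gripper": 0}}

```text
time: 1.6
eef_pos: [0.4504, -0.1222, 0.357]
tcp_rot: [-0.0, 0.957, 0.289, 0.0]
contact_force: [0.0, 0.7, -0.6]
grip_width: 0.0848
gripper_force: 0.0
```

```bash
python3 -c "
from h import *
go(.52,-.37,.36,27); im,d,K,P=snap('wrist'); np.savez('w0',im=im,d=d,K=K,P=P); print(r.get_state()['eef_pos'])"
```

```text
shift [-0.0791  0.245  -0.003 ] turn 6.58 now th 33.58 tilt [0.01 0.02] rows 4.118820263137091 q6 32.7
[ 0.45260683 -0.12985226  0.35658638]
```

{"method": "jog_arm", "body": {"commands": [[-0.02,0.06,0,0,0,3],[-0.04,0.12,0,0,0,6.5],[-0.06,0.18,0,0,0,6.5],[-0.08,0.23,0,0,0,6.5],[-0.08,0.23,0,0,0,6.5],[-0.08,0.23,0,0,0,6.5],[-0.08,0.23,0,0,0,6.5]]}}

```text
time: 2.52
eef_pos: [0.5122, -0.354, 0.3575]
tcp_rot: [-0.0, 0.971, 0.238, -0.0]
contact_force: [-0.2, 0.2, -0.2]
grip_width: 0.0854
gripper_force: 0.0
```

```bash
python3 -c "
from h import *
im,d,K,P=snap('wrist'); np.savez('w1',im=im,d=d,K=K,P=P); save(im,'w1'); print(r.get_state()['eef_pos'],K,P)"
```

```text
[ 0.51229294 -0.3540922   0.35768882] [[282.61653798   0.         254.90245374]
 [  0.         282.61653798 189.70836973]
 [  0.           0.           1.        ]] [[ 0.46174607  0.85449904  0.23795369  0.57301273]
 [-0.88701129  0.44519581  0.1225221  -0.32320031]
 [-0.00124096 -0.26764171  0.96351771  0.53525619]
 [ 0.          0.          0.          1.        ]]
```

View pics/w1.png

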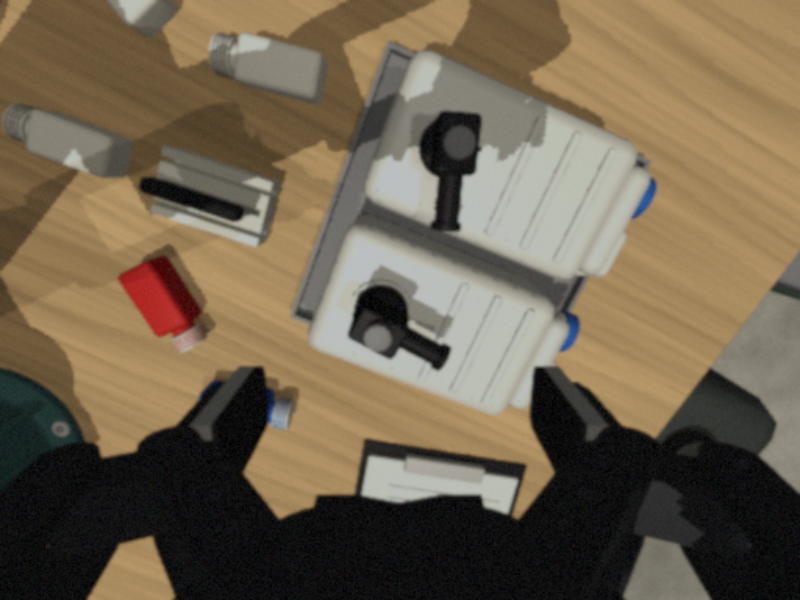

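Both taps are clear. Their buttons are at (460,143) and (378,337), with outlet tips at (447,228) and (445,356). The base-side tray edge runs from (393,47) to (297,315).

```bash
cat > taps.py <<'E'
from h import *
import sys
f=np.load(sys.argv[1]+'.npz'); im,d,K,P=f['im'],f['d'],f['K'],f['P']; C=cloud(d,K,P); X,Y,Z=C[...,0],C[...,1],C[...,2]
V=im.max(-1); sc=.64
def ang(a): return round(np.degrees(np.arctan2(a[1],a[0])),2)
for nm,b,zt in (('A',(588,-365),.204),('B',(455,-375),.205)):
    near=(np.hypot(X*1000-b[0],Y*1000-b[1])<75)
    top=near&(Z>.1985)&(Z<.212); pts=C[top]
    bt=cv2.minEnclosingCircle((pts[:,:2]*1000).astype(np.float32))
    c=pts.mean(0)
    # back-project centroid pixel of button onto its known height
    vv,uu=np.nonzero(top); cr=ray(uu.mean(),vv.mean(),zt,K,P)
    blk=near&(Z>.185)&(Z<.1985); R4=cv2.minAreaRect((C[blk|top][:,:2]*1000).astype(np.float32))
    noz=near&(Z>.150)&(Z<.180)&(V<90)&(np.hypot(X-c[0],Y-c[1])>.035); n=C[noz]
    # nozzle axis line from PCA
    e=np.linalg.svd(n[:,:2]-n[:,:2].mean(0),full_matrices=False)[2][0]; e*=np.sign(e@(n[:,:2].mean(0)-c[:2]))
    print(nm,'button',np.round(c*1000,1),'ray',np.round(cr*1000,1),top.sum(),'block',np.round(R4[0],1),np.round(R4[1],1),round(R4[2],1),'noz dir',ang(n[:,:2].mean(0)-cr[:2]),'pca',ang(e),noz.sum(),'tip r',np.hypot(*(n[:,:2]-cr[:2]).T).max().round(4))
# tray outer rim: edge on base side, and cans' upper faces
m=((Z>.12)&(Z<.13)&(V>100)&(X>.35)&(X<.75)&(Y<-.25)).astype(np.uint8)
k,L,S,_=cv2.connectedComponentsWithStats(cv2.erode(m,np.ones((2,2),np.uint8)))
for i in range(1,k):
    if S[i,4]>1500: q=L==i; g=cv2.minAreaRect((C[q][:,:2]*1000).astype(np.float32)); print('can top',S[i,4],np.round(g[0],1),np.round(g[1],1),round(g[2],2))
E
python3 taps.py w1
python3 - <<'E'
from h import *
f=np.load('w1.npz'); im,d,K,P=f['im'],f['d'],f['K'],f['P']
g=cv2.cvtColor(im,cv2.COLOR_RGB2GRAY)
for l in cv2.createLineSegmentDetector().detect(g)[0][:,0]:
    L=np.hypot(l[0]-l[2],l[1]-l[3])
    if L>35 and l[[0,2]].min()>180 and l[[1,3]].max()<270:
        for z in (.125,):
            a=ray(l[0],l[1],z,K,P);b=ray(l[2],l[3],z,K,P); t=b-a
            print(np.round(l*800/512),round(L),np.degrees(np.arctan2(t[1],t[0])).round(2)%90)
E
```

```text
A button [ 611.8 -350.1  204.6] ray [ 611.9 -350.1  204. ] 368 block [ 612.  -350.5] [43.9 32.2] 23.3 noz dir -157.05 pca -159.39 361 tip r 0.0665
B button [ 454.2 -364.9  204.8] ray [ 454.3 -364.9  205. ] 279 block [ 453.5 -365.3] [44.  31.4] 88.2 noz dir -90.4 pca -88.8 283 tip r 0.066
can top 12011 [ 616.7 -403.3] [129.6 214.8] 5.38
can top 8543 [ 457.7 -418.1] [130.  214.7] 5.42
[668. 420. 708. 368.] 42 0.0
[711. 368. 765. 403.] 41 85.85
[621. 232. 652. 176.] 41 5.09
[448. 232. 558. 277.] 77 5.810000000000002
[364. 196. 426. 224.] 44 3.9000000000000057
[348. 232. 308. 340.] 73 5.72999999999999
[554. 305. 352. 224.] 139 5.530000000000001
[628. 145. 548. 106.] 57 3.569999999999993
[532.  83. 606. 118.] 52 4.659999999999997
[436.   0. 381.  25.] 39 48.66999999999999
[342.  45. 364. 104.] 40 48.099999999999994
[310. 346. 493. 415.] 125 5.269999999999996
[395.  97. 376. 155.] 40 7.280000000000001
[328. 209. 348. 154.] 37 5.48
[611. 150. 555. 258.] 78 5.210000000000008
[550. 257. 595. 171.] 62 4.89
[498. 360. 527. 305.] 40 4.72
[574. 135. 522. 243.] 77 5.189999999999998
[517. 243. 572. 129.] 81 5.05
[528. 312. 483. 399.] 63 5.3700000000000045
[482. 230. 519. 151.] 55 5.02
[530.  97. 445.  58.] 60 5.319999999999993
[344. 184. 303. 300.] 79 5.590000000000003
[526. 145. 491. 222.] 54 5.25
[464. 353. 493. 294.] 42 5.08
[495. 300. 452. 388.] 63 5.25
[511. 386. 547. 318.] 49 4.98
[620. 194. 584. 263.] 50 5.530000000000001
```

```bash
python3 -c "
from h import *
go(.612,-.350,.157,23.1)"
```

```text
shift [0.0903 0.0424 0.2007] turn 4.43 now th 27.53 tilt [ 0.01 -0.  ] rows 3.5860795852085423 q6 21.5
```

{"method": "jog_arm", "body": {"commands": [[0.05,0.022,0.02,0,0,4.4],[0.09,0.042,0.05,0,0,4.4],[0.09,0.042,0.09,0,0,4.4],[0.09,0.042,0.12,0,0,4.4],[0.09,0.042,0.15,0,0,4.4],[0.09,0.042,0.18,0,0,4.4],[0.09,0.042,0.2,0,0,4.4],[0.09,0.042,0.2,0,0,4.4],[0.09,0.042,0.2,0,0,4.4]]}}

```text
time: 3.7
eef_pos: [0.6123, -0.3513, 0.1587]
tcp_rot: [0.001, 0.98, 0.2, 0.001]
contact_force: [0.2, -0.5, 0.9]
grip_width: 0.0852
gripper_force: 0.0
```

{"method": "jog_arm", "body": {"commands": [[0,0,0,0,0,0],[0,0,0,0,0,0],[0,0,0,0,0,0],[0,0,0,0,0,0],[0,0,0,0,0,0],[0,0,0,0,0,0],[0,0,0,0,0,0],[0,0,0,0,0,0]], "gripper": 255}}

```text
time: 4.7
eef_pos: [0.6117, -0.3512, 0.1581]
tcp_rot: [0.0, 0.98, 0.2, 0.0]
contact_force: [-1.5, 2.0, 5.3]
grip_width: 0.028
gripper_force: 58.8
```

```bash
python3 -c "
from h import *
s=r.get_state();print(s['contact_force'],s['ft_torque'],s['grip_width']);go(.612,-.350,.157,23.1)"
```

```text
[-1.54546502  2.02273159  5.31775399] [0.3413852  0.25534817 0.01225309] 0.027955561445304918
shift [ 0.0008 -0.001   0.0011] turn -0.06 now th 23.04 tilt [0.02 0.  ] rows 0.027130931297861156 q6 31.5
```

{"method": "jog_arm", "body": {"commands": [[0,0,0,0,0,9],[0,0,0,0,0,18],[0,0,0,0,0,27],[0,0,0,0,0,36],[0,0,0,0,0,45],[0,0,0.0005,0,0,54],[0,0,0.0005,0,0,63],[0,0,0.0005,0,0,72],[0,0,0.001,0,0,81],[0,0,0.001,0,0,90],[0,0,0.001,0,0,99],[0,0,0.001,0,0,107.6]]}}

```text
time: 6.2
eef_pos: [0.6115, -0.3511, 0.1571]
tcp_rot: [-0.0, 0.738, -0.674, -0.0]
contact_force: [-2.2, 1.1, 5.8]
grip_width: 0.0277
gripper_force: 60.2
```

{"method": "jog_arm", "body": {"commands": [[0,0,0,0,0,0],[0,0,0,0,0,0],[0,0,0,0,0,0]]}}

```text
time: 6.58
eef_pos: [0.6115, -0.3511, 0.1571]
tcp_rot: [-0.0, 0.74, -0.673, -0.0]
contact_force: [-1.5, 1.4, 5.9]
grip_width: 0.0275
gripper_force: 59.4
```

```bash
python3 -c "
from h import *
s=r.get_state();print(s['contact_force'],s['ft_torque'],s['grip_width']);go(.612,-.350,.157,-84.6)"
```

```text
[-1.51658767  1.43739216  5.90556746] [0.33151077 0.37379589 0.10441309] 0.02751425527348593
shift [-0.0011 -0.0006  0.0001] turn 0.05 now th -84.55 tilt [-0.    0.01] rows 0.02028887529300297 q6 139.1
```

{"method": "jog_arm", "body": {"commands": [[0,0,0,0,0,0],[0,0,0,0,0,0],[0,0,0,0,0,0],[0,0,-0.02,0,0,0],[0,0,-0.06,0,0,0],[0,0,-0.11,0,0,-10],[0,0.05,-0.16,0,0,-20],[0,0.1,-0.18,0,0,-30],[0,0.15,-0.18,0,0,-40],[0,0.157,-0.18,0,0,-50],[0,0.157,-0.18,0,0,-60],[0,0.157,-0.18,0,0,-70]], "gripper": 0}}

```text
time: 8.07
eef_pos: [0.455, -0.3665, 0.3364]
tcp_rot: [0.0, 0.992, -0.124, 0.0]
contact_force: [-0.3, -0.0, 0.7]
grip_width: 0.0857
gripper_force: 0.0
```

{"method": "jog_arm", "body": {"commands": [[0,0,0,0,0,-10],[0,0,0,0,0,-20],[0,0,0,0,0,-30],[0,0,0,0,0,-40],[0,0,0,0,0,-50],[0,0,0,0,0,-60],[0,0,0,0,0,-70],[0,0,0,0,0,-80],[0,0,0,0,0,-90],[0,0,0,0,0,-100],[0,0,0,0,0,-103],[0,0,0,0,0,-103]]}}

```text
time: 9.57
eef_pos: [0.4553, -0.3664, 0.3362]
tcp_rot: [0.0, 0.717, 0.697, -0.0]
contact_force: [-0.3, -0.3, 0.4]
grip_width: 0.0851
gripper_force: 0.0
```

```bash
python3 -c "
from h import *
im,d,K,P=snap('wrist'); np.savez('w2',im=im,d=d,K=K,P=P); save(im,'w2');go(.454,-.365,.157,89)"; python3 taps.py w2
```

```text
shift [ 0.0013 -0.0013  0.1792] turn -0.63 now th 88.37 tilt [-0. -0.] rows 2.866737198692021 q6 -44.0
A button [ 610.1 -350.1  203.4] ray [ 609.8 -350.   204. ] 380 block [ 611.  -350.7] [32.7 44. ] 5.6 noz dir 98.64 pca 105.31 388 tip r 0.0615
B button [ 452.4 -364.9  205.1] ray [ 452.4 -364.9  205. ] 343 block [ 452.  -365.3] [43.6 31.2] 89.0 noz dir -91.21 pca -93.81 332 tip r 0.0668
can top 9598 [ 616.8 -403.3] [130.8 215.3] 5.32
can top 10145 [ 458.  -418.3] [129.8 215.3] 5.37
```

{"method": "jog_arm", "body": {"commands": [[0.001,-0.002,0.05,0,0,-0.3],[0.001,-0.002,0.1,0,0,-0.3],[0.001,-0.002,0.13,0,0,-0.3],[0.001,-0.002,0.155,0,0,-0.3],[0.001,-0.002,0.178,0,0,-0.3],[0.001,-0.002,0.178,0,0,-0.3],[0.001,-0.002,0.178,0,0,-0.3]]}}

```text
time: 10.5
eef_pos: [0.4538, -0.3658, 0.1591]
tcp_rot: [0.001, 0.715, 0.699, -0.0]
contact_force: [-0.0, -0.0, 0.4]
grip_width: 0.0853
gripper_force: 0.0
```

{"method": "jog_arm", "body": {"commands": [[0,0,0,0,0,0],[0,0,0,0,0,0],[0,0,0,0,0,0],[0,0,0,0,0,0],[0,0,0,0,0,0],[0,0,0,0,0,0],[0,0,0,0,0,0],[0,0,0,0,0,0]], "gripper": 255}}

```text
time: 11.5
eef_pos: [0.4527, -0.3656, 0.1592]
tcp_rot: [0.0, 0.715, 0.699, -0.001]
contact_force: [-1.7, 0.4, 6.2]
grip_width: 0.0272
gripper_force: 58.6
```

```bash
python3 -c "
from h import *
s=r.get_state();print(s['contact_force'],s['ft_torque'],s['grip_width']);go(.453,-.365,.157,-84.6)"
```

```text
[-1.66426718  0.43511028  6.20987781] [ 0.13034457  0.59091639 -0.03942928] 0.027215976091859665
shift [0.0006 0.0003 0.0022] turn 173.34 now th 88.74 tilt [-0.04 -0.05] rows 0.0361733008068277 q6 -44.4
```

{"method": "jog_arm", "body": {"commands": [[0,0,0,0,0,9],[0,0,0,0,0,18],[0,0,0,0,0,27],[0,0,0,0,0,36],[0,0,0,0,0,45],[0,0,0.0005,0,0,54],[0,0,0.0005,0,0,63],[0,0,0.0005,0,0,72],[0,0,0.001,0,0,81],[0,0,0.001,0,0,90],[0,0,0.001,0,0,99],[0,0,0.001,0,0,108]]}}

```text
time: 13.0
eef_pos: [0.453, -0.3662, 0.1582]
tcp_rot: [0.001, 0.986, -0.169, -0.0]
contact_force: [-3.5, -0.6, 4.7]
grip_width: 0.0268
gripper_force: 59.4
```

{"method": "jog_arm", "body": {"commands": [[0,0,0,0,0,9],[0,0,0,0,0,18],[0,0,0,0,0,27],[0,0,0.0005,0,0,36],[0,0,0.0005,0,0,45],[0,0,0.0007,0,0,54],[0,0,0.0007,0,0,63],[0,0,0.0007,0,0,65.3],[0,0,0.0007,0,0,65.3],[0,0,0.0007,0,0,65.3]]}}

```text
time: 14.25
eef_pos: [0.4525, -0.3662, 0.1575]
tcp_rot: [0.001, 0.74, -0.673, 0.0]
contact_force: [-4.0, -1.9, 6.8]
grip_width: 0.027
gripper_force: 60.1
```

```bash
python3 -c "
from h import *
s=r.get_state();print(s['contact_force'],s['ft_torque'],s['grip_width']);go(.453,-.365,.157,-84.6)"
```

```text
[-4.03215708 -1.91303856  6.84381022] [-0.29726996  0.8763558   0.20572942] 0.02695286127333834
shift [-0.0012 -0.0006  0.0005] turn 0.08 now th -84.52 tilt [-0.07 -0.11] rows 0.022661266456079725 q6 128.9
```

{"method": "jog_arm", "body": {"commands": [[0,0,0,0,0,0],[0,0,0,0,0,0],[0,0,0,0,0,0],[0,0,-0.02,0,0,0],[0,0,-0.06,0,0,0],[0,0,-0.11,0,0,-10],[0,0,-0.16,0,0,-20],[-0.05,-0.02,-0.2,0,0,-30],[-0.1,-0.04,-0.2,0,0,-40],[-0.15,-0.06,-0.2,0,0,-50],[-0.2,-0.08,-0.2,0,0,-60],[-0.25,-0.1,-0.2,0,0,-70]], "gripper": 0}}

```text
time: 15.75
eef_pos: [0.5295, -0.1051, 0.3565]
tcp_rot: [-0.0, 0.992, -0.124, 0.0]
contact_force: [0.2, -1.0, -0.4]
grip_width: 0.0852
gripper_force: 0.0
```

{"method": "jog_arm", "body": {"commands": [[0,0,0,0,0,-10],[0,0,0,0,0,-20],[0,0,0,0,0,-30],[0,0,0,0,0,-40],[0,0,0,0,0,-50],[0,0,0,0,0,-60],[0,0,0,0,0,-70],[0,0,0,0,0,-80],[0,0,0,0,0,-90],[0,0,0,0,0,-100],[0,0,0,0,0,-100],[0,0,0,0,0,-100]]}}

```text
time: 17.25
eef_pos: [0.5292, -0.1068, 0.3564]
tcp_rot: [-0.0, 0.736, 0.677, -0.0]
contact_force: [0.5, -0.0, -0.1]
grip_width: 0.0855
gripper_force: 0.0
```

```bash
python3 -c "
from h import *
im,d,K,P=snap('wrist'); np.savez('w3',im=im,d=d,K=K,P=P); save(im,'w3');go(.5,-.0,.36,85);print(P)"; python3 taps.py w3
```

```text
shift [ 0.1041 -0.0378 -0.0036] turn 0.29 now th 85.29 tilt [-0.01 -0.  ] rows 1.7735849191252302 q6 -14.0
[[ 9.96538569e-01  8.01364940e-02  2.21138626e-02  5.35300488e-01]
 [-8.31316249e-02  9.60260391e-01  2.66437825e-01 -3.95844197e-02]
 [ 1.16326837e-04 -2.67353930e-01  9.63598393e-01  5.34191599e-01]
 [ 0.00000000e+00  0.00000000e+00  0.00000000e+00  1.00000000e+00]]
A button [ 613.3 -341.2  201.8] ray [ 612.8 -339.2  204. ] 51 block [ 610.3 -338.9] [32.5 23.1] 4.0 noz dir 101.86 pca -178.81 111 tip r 0.0524taps.py:10: RuntimeWarning: Mean of empty slice.
  c=pts.mean(0)
  ret = um.true_divide(
taps.py:12: RuntimeWarning: Mean of empty slice.
  vv,uu=np.nonzero(top); cr=ray(uu.mean(),vv.mean(),zt,K,P)
  ret = ret.dtype.type(ret / rcount)
taps.py:16: RuntimeWarning: Mean of empty slice.
  e=np.linalg.svd(n[:,:2]-n[:,:2].mean(0),full_matrices=False)[2][0]; e*=np.sign(e@(n[:,:2].mean(0)-c[:2]))
Traceback (most recent call last):
  File "taps.py", line 16, in <module>
    e=np.linalg.svd(n[:,:2]-n[:,:2].mean(0),full_matrices=False)[2][0]; e*=np.sign(e@(n[:,:2].mean(0)-c[:2]))
      ~~~~~~~~~~~~~~~~~~~~~~~~~~~~~~~~~~~~~~~~~~~~~~~~~~~~~~~~~~~~~^^^
IndexError: index 0 is out of bounds for axis 0 with size 0
```

View pics/w3.png

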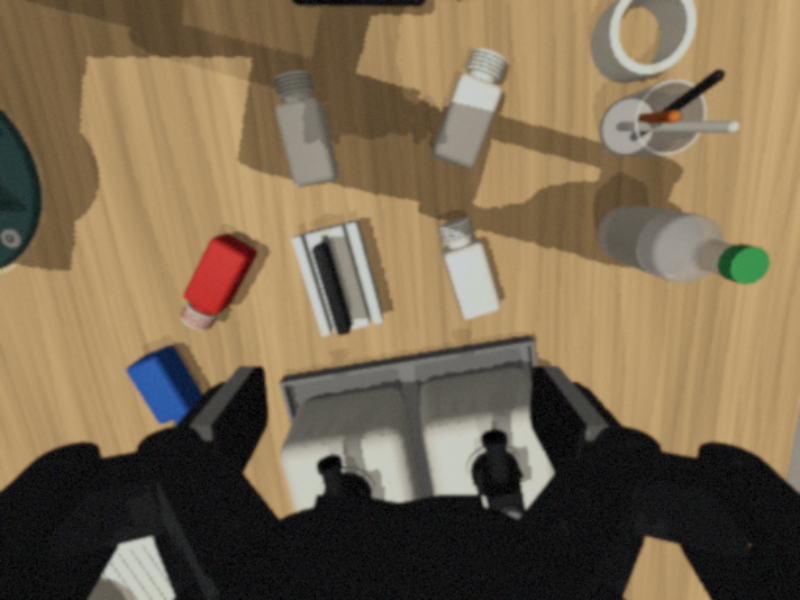

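Both outlets now appear to point at the bases. The three bottles lie at (305,130), (470,110) and (470,270), all with caps upward in the picture (world +y). The scraper is at (333,287).

```bash
cat > bot.py <<'E'
from h import *
import sys
f=np.load(sys.argv[1]+'.npz'); im,d,K,P=f['im'],f['d'],f['K'],f['P']; C=cloud(d,K,P); X,Y,Z=C[...,0],C[...,1],C[...,2]
hsv=cv2.cvtColor(im,cv2.COLOR_RGB2HSV)
m=((Z>.022)&(Z<.055)&(X>.3)&(X<.72)&(Y>-.24)&(Y<.14)&(hsv[...,1]<110)).astype(np.uint8)
m=cv2.morphologyEx(m,cv2.MORPH_OPEN,np.ones((3,3),np.uint8))
k,L,S,_=cv2.connectedComponentsWithStats(m)
for i in range(1,k):
    if S[i,4]<500: continue
    q=L==i; p=(C[q][:,:2]*1000).astype(np.float32)
    if np.abs(S[i,0]+S[i,2]/2-256)>230: continue
    c,s,a=cv2.minAreaRect(p); a=np.radians(a)
    if s[0]<s[1]: a+=np.pi/2
    e=np.array([np.cos(a),np.sin(a)]); t=(p-c)@e; w=(p-c)@[-e[1],e[0]]; Lh=t.max()
    hi,lo=np.ptp(w[t>Lh-18]),np.ptp(w[t<-Lh+18])
    if hi>lo: e=-e; t=-t
    hb=Z[q]
    # body: top-face points only, projected from the outline
    body=np.array(c)-e*13.75
    print(S[i,:2],'n',S[i,4],'rect c',np.round(c,1),'size',np.round(s,1),'ends w',hi.round(1),lo.round(1),'axis deg',np.degrees(np.arctan2(e[1],e[0])).round(1),'BODY',np.round(body,1),'ztop',np.percentile(hb,90).round(4))
m=(Z>.065)&(Z<.105)&(X>.35)&(X<.55)&(Y>-.22)&(Y<-.05); g=cv2.minAreaRect((C[m][:,:2]*1000).astype(np.float32)); print('scraper',m.sum(),g,np.percentile(Z[m],90))
m=(Z>.03)&(Z<.046)&(X>.38)&(X<.53)&(Y>-.21)&(Y<-.05); g=cv2.minAreaRect((C[m][:,:2]*1000).astype(np.float32)); print('stand',m.sum(),g)
E
python3 bot.py w3
```

```text
[277  31] n 2011 rect c [615.8  20.2] size [112.3  46.1] ends w 38.1 45.9 axis deg 65.6 BODY [610.1   7.7] ztop 0.0478
[175  45] n 1966 rect c [437.1  14.3] size [ 46.4 112.3] ends w 38.4 45.8 axis deg 96.7 BODY [438.7   0.6] ztop 0.0478
[280 139] n 1517 rect c [ 605.4 -150.7] size [ 46.2 111.6] ends w 38.1 46.2 axis deg 104.3 BODY [ 608.8 -164. ] ztop 0.0477
[187 144] n 1433 rect c [ 447.3 -152.6] size [ 58.7 120.5] ends w 58.5 57.6 axis deg -81.2 BODY [ 445.2 -139. ] ztop 0.0419
scraper 656 ((455.2030334472656, -149.25332641601562), (16.288311004638672, 98.49588012695312), 8.865403175354004) 0.09346108678982476
stand 1786 ((455.1147766113281, -151.3680419921875), (74.58072662353516, 120.5525894165039), 8.937777519226074)
```

{"method": "jog_arm", "body": {"commands": [[0.06,-0.01,0,0,0,0],[0.12,-0.02,0,0,0,0],[0.18,-0.03,0,0,0,0],[0.24,-0.04,0,0,0,0],[0.3,-0.045,0,0,0,0],[0.307,-0.045,0,0,0,0],[0.307,-0.045,0,0,0,0],[0.307,-0.045,0,0,0,0]]}}

```text
time: 18.3
eef_pos: [0.5089, 0.2013, 0.3564]
tcp_rot: [0.0, 0.735, 0.678, -0.0]
contact_force: [-0.7, 0.1, 0.8]
grip_width: 0.0855
gripper_force: 0.0
```

```bash
python3 -c "
from h import *
im,d,K,P=snap('wrist'); np.savez('w4',im=im,d=d,K=K,P=P); save(im,'w4');go(.5,-.0,.36,85);print(r.get_state()['eef_pos'])"
```

```text
shift [-0.2013  0.0076 -0.0034] turn 0.31 now th 85.31 tilt [-0.01 -0.03] rows 3.2229618985704453 q6 19.0
[0.50890701 0.20120749 0.3564903 ]
```

View pics/w4.png

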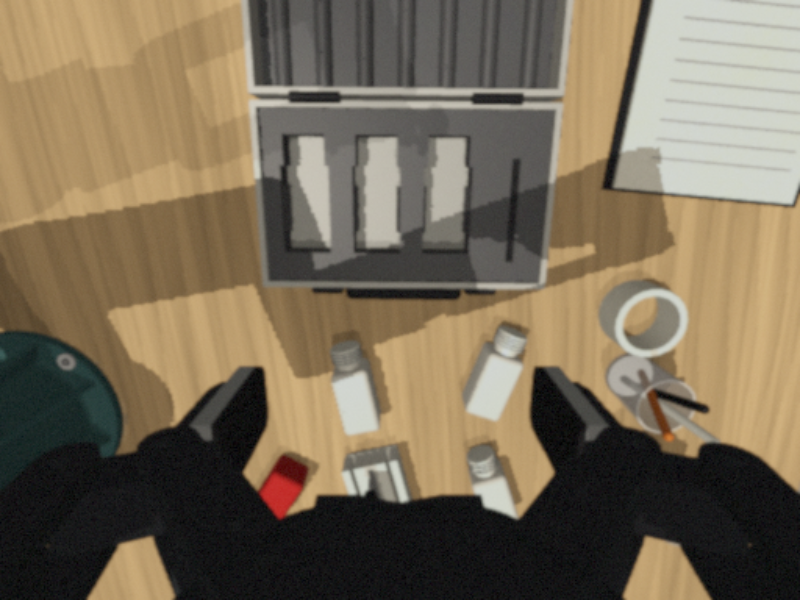

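The picture shows the case with pockets at (308,193), (378,193) and (447,193), and the slit at (514,210). The hinge is upward (+y).

```bash
cat > case.py <<'E'
from h import *
f=np.load('w4.npz'); im,d,K,P=f['im'],f['d'],f['K'],f['P']; C=cloud(d,K,P); X,Y,Z=C[...,0],C[...,1],C[...,2]
foam=(Z>.052)&(Z<.0595)&(X>.35)&(X<.68)&(Y>.13)&(Y<.36); print('foam z',np.median(Z[foam]))
v,u=np.mgrid[:384,:512]
def proj(mask,z): return np.array([ray(a,b,z,K,P)[:2] for a,b in zip(u[mask],v[mask])])*1000
m=((Z<.049)&(X>.36)&(X<.68)&(Y>.15)&(Y<.34)).astype(np.uint8)
k,L,S,_=cv2.connectedComponentsWithStats(m)
cs=[]
for i in range(1,k):
    if S[i,4]<80: continue
    p=proj(L==i,.056).astype(np.float32); g=cv2.minAreaRect(p); cs.append(g[0]); print(S[i],'c',np.round(g[0],1),np.round(g[1],1),round(g[2],2))
    if min(g[1])>30:
        a=np.radians(g[2]); a=a if g[2]<45 else a-np.pi/2
        ex=np.array([np.cos(a),np.sin(a)]); ey=np.array([-ex[1],ex[0]]); x=(p-g[0])@ex; y=(p-g[0])@ey
        for lo in range(int(y.min()),int(y.max()),10):
            s=(y>=lo)&(y<lo+10); print('   y',lo,'x',x[s].min().round(1),x[s].max().round(1))
        print('   yrange',y.min().round(1),y.max().round(1))
rim=(Z>.0595)&(Z<.068)&(X>.3)&(X<.72)&(Y>.1)&(Y<.34)
p=proj(rim,.062).astype(np.float32); g=cv2.minAreaRect(p); print('rim',rim.sum(),g)
# slit by darkness
reg=(foam|(Z<.06))&(X>.58)&(X<.66)&(Y>.16)&(Y<.32); V=im.max(-1).astype(float)
dk=(reg&(V<V[reg&foam].mean()*.55)).astype(np.uint8); k,L,S,_=cv2.connectedComponentsWithStats(dk)
for i in range(1,k):
    if S[i,4]>60: p=proj(L==i,.056).astype(np.float32); print('dark',S[i],cv2.minAreaRect(p))
E
python3 case.py
```

```text
foam z 0.05693157193834464
[ 180   86   31   75 2083] c [415.  255.9] [119.4  48.1] 84.62
   y -59 x -23.2 23.0
   y -49 x -24.1 23.3
   y -39 x -23.7 23.6
   y -29 x -23.1 23.9
   y -19 x -23.9 24.1
   y -9 x -23.7 22.9
   y 1 x -23.2 23.2
   y 11 x -24.1 23.5
   y 21 x -23.6 23.8
   y 31 x -19.8 19.3
   y 41 x -20.4 19.7
   y 51 x -20.3 20.0
   yrange -59.7 59.7
[ 225   86   31   75 2112] c [489.2 249.6] [119.   49.3] 84.81
   y -59 x -24.6 23.1
   y -49 x -24.4 24.7
   y -39 x -24.2 24.6
   y -29 x -24.1 22.9
   y -19 x -23.8 24.4
   y -9 x -23.7 24.4
   y 1 x -23.5 24.3
   y 11 x -23.3 24.2
   y 21 x -24.7 24.1
   y 31 x -19.7 20.8
   y 41 x -19.6 20.7
   y 51 x -19.4 20.6
   yrange -59.5 59.5
[ 270   87   31   75 2082] c [562.7 242.1] [119.2  48.6] 85.19
   y -59 x -24.0 23.9
   y -49 x -24.1 23.5
   y -39 x -24.3 23.1
   y -29 x -22.8 24.3
   y -19 x -23.0 23.9
   y -9 x -23.1 23.4
   y 1 x -23.3 24.3
   y 11 x -23.5 24.2
   y 21 x -23.6 23.8
   y 31 x -19.0 20.1
   y 41 x -19.2 21.3
   y 51 x -19.4 20.8
   yrange -59.6 59.6
[323 102   9  65 231] c [631.1 220.7] [105.    6.1] 84.75
rim 2814 ((518.84814453125, 247.10110473632812), (210.62472534179688, 312.0147399902344), 85.30367279052734)
dark [324 103   8  63 220] ((632.8357543945312, 220.62255859375), (101.7315902709961, 8.118364334106445), 84.10946655273438)
```

```bash
python3 -c "
from h import *
go(.611,.0085,.1,65.6)"; python3 - <<'E'
from h import *
im,d,K,P=snap('top'); np.savez('top1',im=im,d=d,K=K,P=P); C=cloud(d,K,P)
X,Y,Z=C[...,0],C[...,1],C[...,2]; V=im.max(-1)
for b in ((611,-351),(453,-366)):
    near=np.hypot(X*1000-b[0],Y*1000-b[1])<75
    n=C[near&(Z>.150)&(Z<.21)&(V<90)]; q=n[:,:2].mean(0)*1000-b; print(q.round(1),np.degrees(np.arctan2(q[1],q[0])).round(1),len(n))
E
```

```text
shift [-0.1836  0.1175  0.2566] turn 19.71 now th 85.31 tilt [-0.01 -0.03] rows 5.386713874606537 q6 19.0
[-6.  23.8] 104.2 293
[-4.1 25.8] 99.0 284
```

{"method": "jog_arm", "body": {"commands": [[-0.04,0.025,0.03,0,0,8],[-0.08,0.05,0.06,0,0,16],[-0.12,0.075,0.1,0,0,19.7],[-0.16,0.1,0.14,0,0,19.7],[-0.184,0.1175,0.18,0,0,19.7],[-0.184,0.1175,0.23,0,0,19.7],[-0.184,0.1175,0.27,0,0,19.7],[-0.184,0.1175,0.3,0,0,19.7],[-0.184,0.1175,0.328,0,0,19.7],[-0.184,0.1175,0.328,0,0,19.7],[-0.184,0.1175,0.328,0,0,19.7]]}}

```text
time: 19.77
eef_pos: [0.612, 0.0091, 0.0295]
tcp_rot: [0.0, 0.84, 0.542, 0.0]
contact_force: [0.1, 0.5, -0.6]
grip_width: 0.0854
gripper_force: 0.0
```

{"method": "jog_arm", "body": {"commands": [[0,0,0,0,0,0],[0,0,0,0,0,0],[0,0,0,0,0,0],[0,0,0,0,0,0],[0,0,0,0,0,0],[0,0,0,0,0,0],[0,0,0,0,0,0]], "gripper": 255}}

```text
time: 20.65
eef_pos: [0.6112, 0.0099, 0.0284]
tcp_rot: [-0.0, 0.84, 0.543, -0.0]
contact_force: [-0.0, 0.8, 0.1]
grip_width: -0.0002
gripper_force: 0.0
```

```bash
python3 -c "
from h import *
go(.5623,.2279,.068,84.7)"
```

```text
shift [ 0.1787 -0.1341 -0.0396] turn -18.96 now th 65.74 tilt [-0.01 -0.  ] rows 3.6300624611190684 q6 18.7
```

The grasp closed on nothing, so I'll look.

{"method": "jog_arm", "body": {"commands": [[0,0,-0.06,0,0,0],[0,0,-0.12,0,0,0],[0,0,-0.18,0,0,0],[-0.05,0,-0.24,0,0,0],[-0.08,0,-0.28,0,0,0],[-0.08,0,-0.28,0,0,0],[-0.08,0,-0.28,0,0,0]], "gripper": 0}}

```text
time: 21.52
eef_pos: [0.5781, -0.0629, 0.3082]
tcp_rot: [-0.0, 0.84, 0.542, 0.0]
contact_force: [-0.6, 0.2, -1.6]
grip_width: 0.0856
gripper_force: 0.0
```

```bash
python3 -c "
from h import *
im,d,K,P=snap('wrist'); np.savez('w5',im=im,d=d,K=K,P=P); save(im,'w5')
go(.5623,.2279,.068,84.7)"; python3 bot.py w5
```

```text
shift [ 0.2583 -0.1328  0.2394] turn -18.96 now th 65.74 tilt [-0.11  0.05] rows 6.022705816777666 q6 11.3
[240  54] n 2242 rect c [616.5  20. ] size [112.4  45.1] ends w 36.1 44.7 axis deg 64.8 BODY [610.6   7.6] ztop 0.0478
[125 111] n 2139 rect c [438.2  14.6] size [ 45.2 112.5] ends w 38.1 44.4 axis deg 96.5 BODY [439.8   1. ] ztop 0.0477
[263 163] n 1748 rect c [ 605.7 -150.1] size [ 46.  111.1] ends w 38.5 45.7 axis deg 104.0 BODY [ 609.  -163.4] ztop 0.0475
[173 191] n 2231 rect c [ 455.5 -151.1] size [ 75.  120.7] ends w 74.7 74.1 axis deg -81.1 BODY [ 453.4 -137.5] ztop 0.0422
scraper 799 ((455.9994812011719, -149.0491943359375), (15.773531913757324, 98.87814331054688), 9.225330352783203) 0.09317131149935384
stand 1897 ((455.45880126953125, -150.84368896484375), (75.03589630126953, 120.19544982910156), 8.91230583190918)
```

View pics/w5.png

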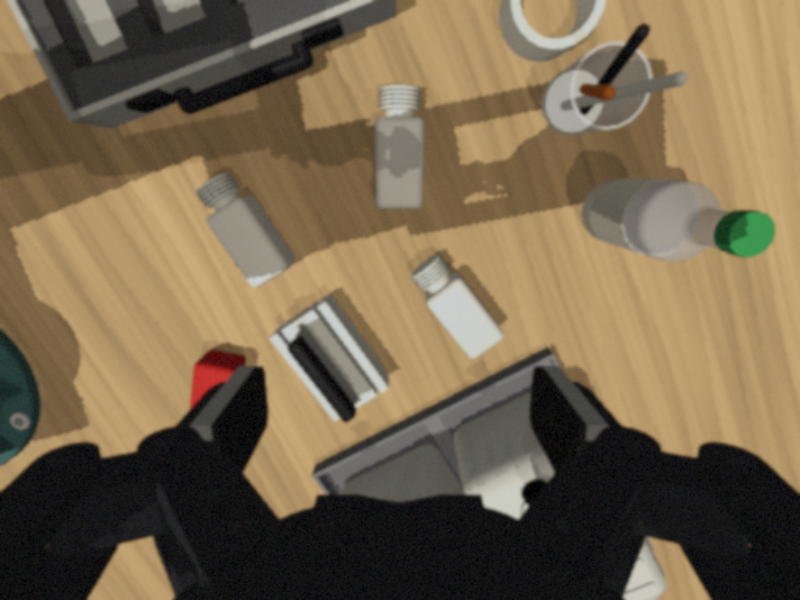

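The bottle hasn't moved, still at (398,150), even though the fingers shut. I'll check where the fingertips really are relative to the TCP.

```bash
python3 - <<'E'
from h import *
M=np.array(r.camera_info('wrist')['mount'])
f=np.load('w5.npz'); C=cloud(f['d'],f['K'],M)
for v,us in ((240,(150,160,165,345,350,360)),(250,(140,155,165,345,355,365)),(262,(130,150,160,350,360,375))):
    for u in us: print(v,u,np.round(C[v,u]*1000,1))
m=(C[...,2]<0.02)&(C[...,2]>-.09)&(abs(C[...,1])<.07)&(abs(C[...,0])<.03)
print(m.sum(),np.percentile(C[m][:,2]*1000,[50,90,97,99.5]).round(1))
s=r.get_state();print(s['grip_width'],s['contact_force'])
E
```

```text
240 150 [ 11.1 -47.3 -59.6]
240 160 [ 11.4 -42.5 -60.2]
240 165 [  8.8 -42.1 -54.7]
240 345 [  9.3  43.  -55.9]
240 350 [ 11.   44.1 -59.3]
240 360 [ 10.9  48.7 -59.2]
250 140 [ 10.6 -48.5 -68.3]
250 155 [ 10.2 -42.4 -67.4]
250 165 [  4.1 -42.2 -55.8]
250 345 [  5.   42.9 -57.6]
250 355 [ 10.8  43.2 -68.7]
250 365 [ 10.9  47.4 -68.9]
262 130 [ 11.1 -48.1 -79.2]
262 150 [  7.9 -42.6 -73.5]
262 160 [  2.6 -41.9 -64.3]
262 350 [  1.8  43.8 -62.9]
262 360 [  9.   43.1 -75.4]
262 375 [ 11.4  47.2 -79.7]
4684 [-71.3 -55.5 -51.2 -48.6]
0.08581834095671467 [ 0.11752668 -0.53519538 -0.92536794]
```

{"method": "jog_arm", "body": {"commands": [[0,0,0,0,0,0],[0,0,0,0,0,0],[0,0,0,0,0,0],[0,0,0,0,0,0]], "gripper": 120}}

```text
time: 22.08
eef_pos: [0.5784, -0.0628, 0.3082]
tcp_rot: [-0.0, 0.84, 0.543, -0.0]
contact_force: [0.3, -0.4, 0.2]
grip_width: 0.0453
gripper_force: 0.0
```

```bash
cat > fing.py <<'E'
from h import *
M=np.array(r.camera_info('wrist')['mount']); im,d,K,P=snap('wrist'); save(im,'f')
C=cloud(d,K,M); m=(d>0)&(C[...,2]<0.02)&(C[...,2]>-.12)&(abs(C[...,1])<.08)&(abs(C[...,0])<.012)
for s in (-1,1):
    q=C[m&(C[...,1]*s>0)]*1000; print(s,len(q),'tip z',np.percentile(q[:,2],[95,99,100]).round(1),'inner y',np.percentile(q[q[:,2]>q[:,2].max()-10][:,1]*s,[0,50]).round(1))
print(r.get_state()['grip_width'])
E
python3 fing.py
```

```text
-1 11234 tip z [-57.4 -44.5 -36. ] inner y [21.9 22.3]
1 11510 tip z [-57.7 -44.5 -37.3] inner y [22.8 23.1]
0.04526254047512348
```

{"method": "jog_arm", "body": {"commands": [[0,0,0,0,0,0],[0,0,0,0,0,0],[0,0,0,0,0,0],[0,0,0,0,0,0],[0,0,0,0,0,0]], "gripper": 255}}

```text
time: 22.75
eef_pos: [0.5783, -0.063, 0.3085]
tcp_rot: [-0.0, 0.84, 0.543, -0.0]
contact_force: [1.2, -0.3, 0.2]
grip_width: 0.0003
gripper_force: 0.0
```

```bash
python3 fing.py
```

```text
-1 9604 tip z [-62.1 -46.3 -39.3] inner y [0.3 5.6]
1 9990 tip z [-61.5 -46.  -39.2] inner y [0.2 6.1]
3.280917051047635e-05
```

View pics/f.png

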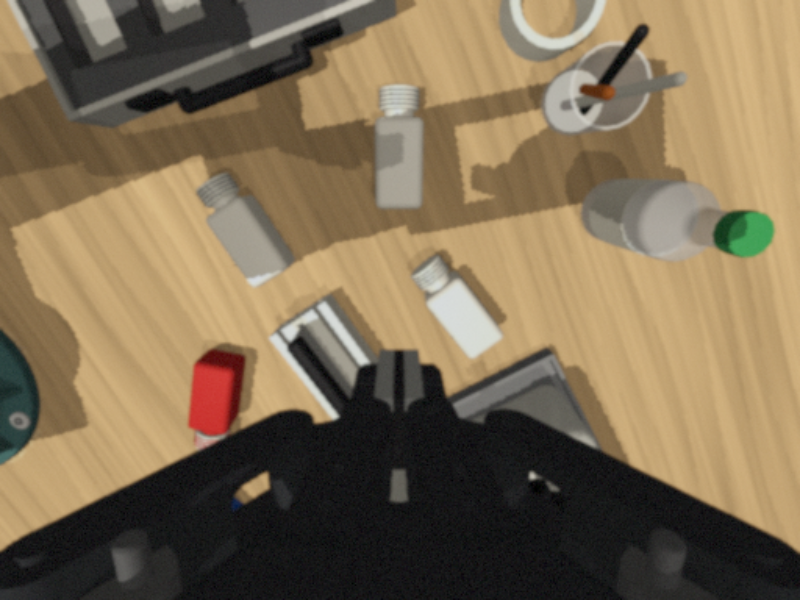

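```bash
python3 - <<'E'
from h import *
M=np.array(r.camera_info('wrist')['mount']); K=r.camera_info('wrist')['intrinsics']; 
for p in ((0,0,0),(.011,0,0),(.011,0,-.035),(.011,0,-.053)):
    c=np.linalg.inv(M)@np.array([*p,1]); print(p,(K[0,2]+K[0,0]*c[0]/-c[2])*800/512,(K[1,2]-K[1,1]*c[1]/-c[2])*600/384)
E
```

```text
(0, 0, 0) 396.85992137783586 337.7721732417712
(0.011, 0, 0) 396.82694785339055 313.32325179879757
(0.011, 0, -0.035) 396.4900333489148 344.1070509674965
(0.011, 0, -0.053) 396.2514088868286 365.9101120409032
```

The shut fingertips appear at (398,352), about 39 mm behind the reported TCP. The missed grasp fits this, so I'll use that offset from here on.

```bash
python3 -c "
from h import *
go(.611,.008,-.004,65.3)"
```

```text
shift [0.0782 0.0006 0.3125] turn 0.44 now th 65.74 tilt [-0.01 -0.  ] rows 5.153994064848037 q6 11.2
```

{"method": "jog_arm", "body": {"commands": [[0.04,0,0.05,0,0,0],[0.078,0.0005,0.1,0,0,0.4],[0.078,0.0005,0.15,0,0,0.4],[0.078,0.0005,0.2,0,0,0.4],[0.078,0.0005,0.24,0,0,0.4],[0.078,0.0005,0.27,0,0,0.4],[0.078,0.0005,0.29,0,0,0.4],[0.078,0.0005,0.305,0,0,0.4],[0.078,0.0005,0.312,0,0,0.4],[0.078,0.0005,0.312,0,0,0.4]], "gripper": 0}}

```text
time: 24.05
eef_pos: [0.6109, 0.0078, -0.0035]
tcp_rot: [0.0, 0.842, 0.54, -0.0]
contact_force: [0.1, -0.2, 0.1]
grip_width: 0.0855
gripper_force: 0.0
```

{"method": "jog_arm", "body": {"commands": [[0,0,0,0,0,0],[0,0,0,0,0,0],[0,0,0,0,0,0],[0,0,0,0,0,0],[0,0,0,0,0,0],[0,0,0,0,0,0],[0,0,0,0,0,0]], "gripper": 255}}

```text
time: 24.92
eef_pos: [0.6118, 0.0078, -0.0025]
tcp_rot: [0.001, 0.842, 0.54, 0.001]
contact_force: [-0.0, -0.4, 5.4]
grip_width: 0.0448
gripper_force: 62.4
```

```bash
python3 -c "
from h import *
s=r.get_state();print(s['contact_force'],s['gripper_force'])
go(.5623,.2279,.08,84.7)"
```

```text
[-0.04270686 -0.423725    5.37194239] 62.35123872756958
shift [ 0.1795 -0.1366 -0.0826] turn -19.36 now th 65.34 tilt [ 0.11 -0.02] rows 3.8436310036102417 q6 18.9
```

{"method": "jog_arm", "body": {"commands": [[0,0,-0.03,0,0,0],[0,0,-0.07,0,0,0],[0,0,-0.1,0,0,0],[0.04,-0.03,-0.12,0,0,-5],[0.08,-0.06,-0.12,0,0,-10],[0.12,-0.09,-0.12,0,0,-15],[0.16,-0.12,-0.12,0,0,-19.4],[0.18,-0.1365,-0.12,0,0,-19.4],[0.18,-0.1365,-0.12,0,0,-19.4],[0.18,-0.1365,-0.12,0,0,-19.4],[0.18,-0.1365,-0.12,0,0,-19.4]]}}

```text
time: 26.3
eef_pos: [0.5622, 0.2273, 0.1164]
tcp_rot: [0.0, 0.739, 0.673, -0.0]
contact_force: [0.9, -0.1, -0.1]
grip_width: 0.0441
gripper_force: 61.6
```

```bash
python3 -c "
from h import *
s=r.get_state();print(s['contact_force'],s['gripper_force'],s['eef_pos'],s['grip_width'])
go(.5623,.2279,.04,84.7)
im,d,K,P=snap('wrist'); save(im,'w6'); C=cloud(d,K,P)
p=C[(C[...,2]>.135)&(C[...,2]<.165)&(np.hypot(C[...,0]-.5623,C[...,1]-.24)<.08)&(im.max(-1)>110)][:,:2]*1000
print(len(p),cv2.minAreaRect(p.astype(np.float32)))"
```

```text
[ 0.92705484 -0.12305704 -0.11312894] 61.60181164741516 [0.56218615 0.22725653 0.11643478] 0.04412614897789387
shift [0.0007 0.0001 0.0764] turn -0.03 now th 84.67 tilt [-0.01 -0.02] rows 1.2230011626501458 q6 20.8
7089 ((563.7694091796875, 240.636962890625), (110.47921752929688, 46.144630432128906), 84.82701110839844)
```

View pics/w6.png

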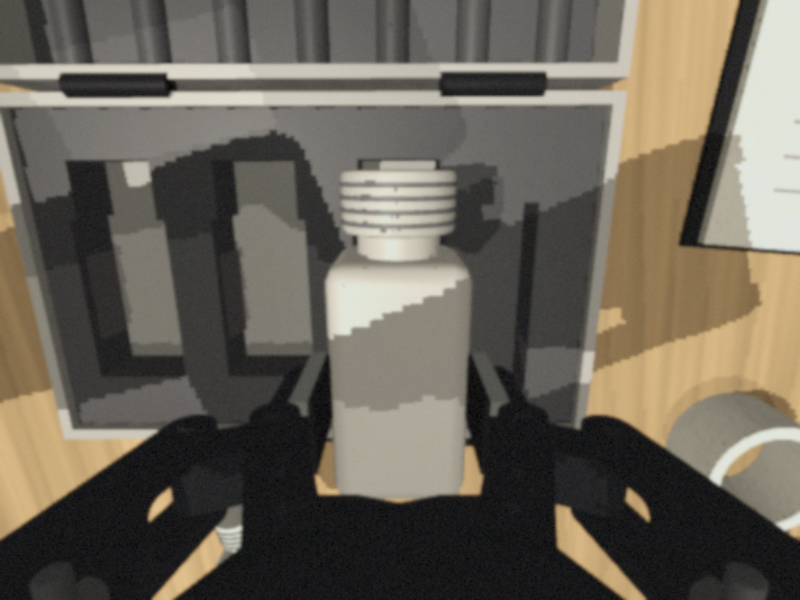

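The bottle is held straight with its cap at (398,200), over pocket 2. I'll lower it and push.

{"method": "jog_arm", "body": {"commands": [[0.0012,0,0.03,0,0,0],[0.0012,0,0.055,0,0,0],[0.0012,0,0.068,0,0,0],[0.0012,0,0.076,0,0,0],[0.0012,0,0.08,0,0,0],[0.0012,0,0.08,0,0,0]]}}

```text
time: 27.1
eef_pos: [0.5625, 0.2296, 0.0368]
tcp_rot: [0.0, 0.739, 0.674, 0.0]
contact_force: [-0.1, -0.1, -0.2]
grip_width: 0.0446
gripper_force: 61.6
```

{"method": "jog_arm", "body": {"commands": [[0,0,0.004,0,0,0],[0,0,0.008,0,0,0],[0,0,0.012,0,0,0],[0,0,0.016,0,0,0],[0,0,0.016,0,0,0]]}}

```text
time: 27.72
eef_pos: [0.5624, 0.2297, 0.0215]
tcp_rot: [0.0, 0.739, 0.674, 0.0]
contact_force: [-2.7, -1.0, 12.2]
grip_width: 0.0442
gripper_force: 63.0
```

{"method": "jog_arm", "body": {"commands": [[0,0,0.002,0,0,0],[0,0,0.003,0,0,0],[0,0,0.003,0,0,0]]}}

```text
time: 28.1
eef_pos: [0.5624, 0.2297, 0.0214]
tcp_rot: [0.0, 0.739, 0.674, 0.001]
contact_force: [-8.4, -2.9, 36.4]
grip_width: 0.0442
gripper_force: 65.8
```

{"method": "jog_arm", "body": {"commands": [[0,0,0,0,0,0],[0,0,0,0,0,0],[0,0,0,0,0,0],[0,0,-0.02,0,0,0],[0,0,-0.05,0,0,0],[0,0,-0.05,0,0,0]], "gripper": 70}}

```text
time: 28.85
eef_pos: [0.5638, 0.2301, 0.0691]
tcp_rot: [0.001, 0.739, 0.674, 0.002]
contact_force: [0.9, 0.0, -0.8]
grip_width: 0.0622
gripper_force: 0.0
```

{"method": "jog_arm", "body": {"commands": [[0,0,0,0,0,0],[0,0,0,0,0,0],[0,0,0,0,0,0],[0,0,0,0,0,0],[0,0,0.015,0,0,0],[0,0,0.025,0,0,0],[0,0,0.033,0,0,0],[0,0,0.037,0,0,0],[0,0,0.037,0,0,0]], "gripper": 255}}

```text
time: 29.98
eef_pos: [0.5615, 0.2294, 0.0357]
tcp_rot: [0.0, 0.739, 0.674, -0.0]
contact_force: [-15.6, -3.7, 49.6]
grip_width: -0.0002
gripper_force: 25.2
```

{"method": "jog_arm", "body": {"commands": [[0,0,-0.02,0,0,0],[-0.06,0,-0.08,0,0,0],[-0.12,0,-0.14,0,0,0],[-0.18,0,-0.2,0,0,0],[-0.23,-0.03,-0.26,0,0,-4],[-0.23,-0.06,-0.29,0,0,-8],[-0.23,-0.06,-0.29,0,0,-12],[-0.23,-0.06,-0.29,0,0,-12]], "gripper": 0}}

```text
time: 30.98
eef_pos: [0.482, 0.0045, 0.3239]
tcp_rot: [0.003, 0.665, 0.747, 0.002]
contact_force: [0.9, 0.6, 0.3]
grip_width: 0.0855
gripper_force: 0.0
```

```bash
cat > chk.py <<'E'
from h import *
import sys
im,d,K,P=snap('wrist'); np.savez(sys.argv[1],im=im,d=d,K=K,P=P); save(im,sys.argv[1]); C=cloud(d,K,P)
im2,d2,K2,P2=snap('scene'); C2=cloud(d2,K2,P2)
for i,(x,y) in enumerate(((.4129,.2417),(.4876,.2348),(.5623,.2279))):
  for nm,c in (('w',C),('s',C2)):
    for l,o in (('body-',-25),('body+',25)):
        q=(np.hypot(c[...,0]-x-o*.0924e-3,c[...,1]-y-o*.9957e-3)<.01)
        print(i,nm,l,q.sum(),np.median(c[q][:,2]).round(4) if q.sum() else None,end=' ; ')
  print()
E
python3 chk.py w7; python3 bot.py w7; python3 -c "
from h import *
go(.439,.001,-.004,96.6)"
```

```text
0 w body- 142 0.025 ; 0 w body+ 0 None ; 0 s body- 4 0.0237 ; 0 s body+ 4 0.0234 ; 
1 w body- 158 0.025 ; 1 w body+ 0 None ; 1 s body- 8 0.0226 ; 1 s body+ 9 0.023 ; 
2 w body- 195 0.0712 ; 2 w body+ 0 None ; 2 s body- 26 0.0683 ; 2 s body+ 28 0.0689 ; 
[240  63] n 748 rect c [511.8 131. ] size [ 17.7 131.1] ends w 9.0 17.7 axis deg 179.9 BODY [525.6 131. ] ztop 0.0397
[212 109] n 1863 rect c [436.9  14.2] size [ 46.2 110.9] ends w 37.7 45.1 axis deg 96.6 BODY [438.5   0.6] ztop 0.0476
[214 204] n 1052 rect c [ 454.9 -151.2] size [ 42.1 120.9] ends w 42.0 41.9 axis deg -81.0 BODY [ 452.8 -137.7] ztop 0.0417
[297 214] n 1499 rect c [ 605.2 -150.2] size [ 46.3 111.4] ends w 38.3 46.2 axis deg 103.9 BODY [ 608.5 -163.5] ztop 0.0475
scraper 617 ((454.734375, -149.04684448242188), (16.049219131469727, 98.87794494628906), 9.086299896240234) 0.09312530973016102
stand 1749 ((454.9004821777344, -151.35562133789062), (74.25559997558594, 120.90135955810547), 9.048758506774902)
shift [-1.000e-04 -4.280e-02  3.242e-01] turn 0.07 now th 96.67 tilt [0.04 0.01] rows 5.232645181164458 q6 -14.2
```

{"method": "jog_arm", "body": {"commands": [[0,-0.02,0.04,0,0,0],[0,-0.043,0.1,0,0,0],[0,-0.043,0.16,0,0,0],[0,-0.043,0.21,0,0,0],[0,-0.043,0.25,0,0,0],[0,-0.043,0.28,0,0,0],[0,-0.043,0.305,0,0,0],[0,-0.043,0.318,0,0,0],[0,-0.043,0.324,0,0,0],[0,-0.043,0.324,0,0,0]]}}

```text
time: 32.33
eef_pos: [0.4384, 0.0012, -0.0037]
tcp_rot: [-0.0, 0.664, 0.748, -0.0]
contact_force: [-0.3, -0.5, 0.4]
grip_width: 0.0853
gripper_force: 0.0
```

{"method": "jog_arm", "body": {"commands": [[0,0,0,0,0,0],[0,0,0,0,0,0],[0,0,0,0,0,0],[0,0,0,0,0,0],[0,0,0,0,0,0],[0,0,0,0,0,0]], "gripper": 255}}

```text
time: 33.08
eef_pos: [0.4391, 0.0009, -0.0026]
tcp_rot: [0.001, 0.664, 0.747, 0.0]
contact_force: [-1.4, -0.5, 7.6]
grip_width: 0.0442
gripper_force: 61.1
```

```bash
python3 -c "
from h import *
go(.4129,.2417,.117,84.7)"
```

```text
shift [ 0.2422  0.0024 -0.1197] turn 12.04 now th 96.74 tilt [ 0.09 -0.02] rows 4.322311880898729 q6 -15.6
```

{"method": "jog_arm", "body": {"commands": [[0,0,-0.03,0,0,0],[0,0,-0.07,0,0,0],[0,0,-0.1,0,0,0],[0.05,0,-0.12,0,0,3],[0.1,0,-0.12,0,0,6],[0.15,0.001,-0.12,0,0,9],[0.2,0.002,-0.12,0,0,12],[0.242,0.0025,-0.12,0,0,12],[0.242,0.0025,-0.12,0,0,12],[0.242,0.0025,-0.12,0,0,12],[0.242,0.0025,-0.12,0,0,12]]}}

```text
time: 34.45
eef_pos: [0.4125, 0.2406, 0.1165]
tcp_rot: [0.0, 0.739, 0.673, -0.0]
contact_force: [-0.2, -0.9, -1.8]
grip_width: 0.0443
gripper_force: 62.0
```

```bash
cat > held.py <<'E'
from h import *
import sys
x,y=map(float,sys.argv[1:3]); s=r.get_state(); print(s['eef_pos'],s['grip_width']); go(x,y,.037,84.7)
im,d,K,P=snap('wrist'); C=cloud(d,K,P)
p=C[(C[...,2]>.135)&(C[...,2]<.165)&(np.hypot(C[...,0]-x,C[...,1]-y-.012)<.08)&(im.max(-1)>90)][:,:2]*1000
c,z,a=cv2.minAreaRect(p.astype(np.float32)); e=np.array([.0924,.9957]); t=p@e; print(len(p),z,a,'body',(np.array(c)+e*(np.percentile(t,99.9)-np.array(c)@e-70)).round(1))
E
python3 held.py .4129 .2417
```

```text
[0.41248341 0.24055319 0.11650316] 0.04432204662506974
shift [0.0012 0.0003 0.0795] turn -0.02 now th 84.68 tilt [-0.02 -0.03] rows 1.272200356494819 q6 27.3
6955 (110.9184799194336, 64.28215789794922) 84.62940979003906 body [409.5 239.9]
```

{"method": "jog_arm", "body": {"commands": [[0.0015,0.0003,0.03,0,0,0],[0.0015,0.0003,0.055,0,0,0],[0.0015,0.0003,0.068,0,0,0],[0.0015,0.0003,0.076,0,0,0],[0.0015,0.0003,0.08,0,0,0],[0.0015,0.0003,0.084,0,0,0],[0.0015,0.0003,0.088,0,0,0],[0.0015,0.0003,0.092,0,0,0],[0.0015,0.0003,0.096,0,0,0],[0.0015,0.0003,0.098,0,0,0],[0.0015,0.0003,0.098,0,0,0]]}}

```text
time: 35.88
eef_pos: [0.4134, 0.2433, 0.0213]
tcp_rot: [0.0, 0.739, 0.674, 0.001]
contact_force: [-8.8, -3.4, 40.5]
grip_width: 0.0443
gripper_force: 66.8
```

{"method": "jog_arm", "body": {"commands": [[0,0,0,0,0,0],[0,0,0,0,0,0],[0,0,0,0,0,0],[0,0,-0.02,0,0,0],[0,0,-0.05,0,0,0],[0,0,-0.05,0,0,0]], "gripper": 70}}

```text
time: 36.62
eef_pos: [0.4146, 0.2437, 0.0698]
tcp_rot: [0.001, 0.739, 0.674, 0.002]
contact_force: [0.4, -0.2, 0.0]
grip_width: 0.0618
gripper_force: 0.0
```

{"method": "jog_arm", "body": {"commands": [[0,0,0,0,0,0],[0,0,0,0,0,0],[0,0,0,0,0,0],[0,0,0,0,0,0],[0,0,0.015,0,0,0],[0,0,0.025,0,0,0],[0,0,0.033,0,0,0],[0,0,0.035,0,0,0],[0,0,0.035,0,0,0]], "gripper": 255}}

```text
time: 37.75
eef_pos: [0.4129, 0.243, 0.0358]
tcp_rot: [0.0, 0.739, 0.674, 0.0]
contact_force: [-8.4, -4.8, 34.7]
grip_width: -0.0003
gripper_force: 17.2
```

{"method": "jog_arm", "body": {"commands": [[0,0,-0.04,0,0,0],[-0.03,0.02,-0.09,0,0,0],[-0.08,0.04,-0.13,0,0,-2],[-0.13,0.06,-0.17,0,0,-4],[-0.18,0.08,-0.21,0,0,-6],[-0.23,0.1,-0.24,0,0,-8],[-0.28,0.12,-0.26,0,0,-10],[-0.33,0.14,-0.28,0,0,-12],[-0.38,0.16,-0.29,0,0,-15],[-0.42,0.18,-0.29,0,0,-19.5],[-0.42,0.19,-0.29,0,0,-19.5],[-0.42,0.19,-0.29,0,0,-19.5]], "gripper": 0}}

```text
time: 39.25
eef_pos: [0.5638, -0.192, 0.3227]
tcp_rot: [-0.001, 0.614, 0.789, 0.0]
contact_force: [0.4, 1.5, 0.3]
grip_width: 0.0855
gripper_force: 0.0
```

{"method": "jog_arm", "body": {"commands": [[0,0,0,0,0,0],[0,0,0,0,0,0],[0,0,0,0,0,0]]}}

```text
time: 39.62
eef_pos: [0.5635, -0.1918, 0.3238]
tcp_rot: [0.0, 0.614, 0.79, -0.0]
contact_force: [-0.0, 0.1, 0.3]
grip_width: 0.0854
gripper_force: 0.0
```

```bash
python3 chk.py w8; python3 bot.py w8; python3 taps.py w8 2>&1 | grep -v Warn; python3 -c "
from h import *
go(.609,-.1640,-.004,104)"
```

```text
0 w body- 0 None ; 0 w body+ 0 None ; 0 s body- 25 0.0687 ; 0 s body+ 20 0.069 ; 
1 w body- 0 None ; 1 w body+ 0 None ; 1 s body- 9 0.0243 ; 1 s body+ 10 0.0227 ; 
2 w body- 0 None ; 2 w body+ 0 None ; 2 s body- 25 0.0691 ; 2 s body+ 26 0.069 ; 
[170  70] n 766 rect c [ 430.7 -155.4] size [ 24.7 119.6] ends w 10.7 24.7 axis deg 98.9 BODY [ 432.8 -169. ] ztop 0.0418
[182  71] n 1200 rect c [ 456.1 -151.4] size [ 41.2 120. ] ends w 41.2 27.7 axis deg -80.6 BODY [ 453.9 -137.9] ztop 0.0421
[210  74] n 611 rect c [ 486.9 -146.7] size [ 10.2 119.8] ends w 10.0 10.0 axis deg 99.0 BODY [ 489.1 -160.3] ztop 0.0419
[271 100] n 1892 rect c [ 605.6 -150.9] size [ 46.1 110.6] ends w 35.5 46.0 axis deg 104.0 BODY [ 608.9 -164.3] ztop 0.0477
scraper 941 ((455.1421203613281, -150.4180908203125), (16.61056900024414, 99.87976837158203), 9.08232307434082) 0.09356099295282716
stand 2383 ((455.2030029296875, -151.60693359375), (74.29882049560547, 119.96247100830078), 8.941190719604492)
  c=pts.mean(0)
  ret = um.true_divide(
  vv,uu=np.nonzero(top); cr=ray(uu.mean(),vv.mean(),zt,K,P)
  ret = ret.dtype.type(ret / rcount)
  e=np.linalg.svd(n[:,:2]-n[:,:2].mean(0),full_matrices=False)[2][0]; e*=np.sign(e@(n[:,:2].mean(0)-c[:2]))
A button [ 610.9 -348.7  203.1] ray [ 610.7 -348.   204. ] 266 block [ 611.3 -350.4] [32.1 44.7] 6.1 noz dir 96.52 pca 102.69 214 tip r 0.0584
Traceback (most recent call last):
  File "taps.py", line 16, in <module>
    e=np.linalg.svd(n[:,:2]-n[:,:2].mean(0),full_matrices=False)[2][0]; e*=np.sign(e@(n[:,:2].mean(0)-c[:2]))
      ~~~~~~~~~~~~~~~~~~~~~~~~~~~~~~~~~~~~~~~~~~~~~~~~~~~~~~~~~~~~~^^^
IndexError: index 0 is out of bounds for axis 0 with size 0
shift [0.0161 0.0509 0.3277] turn 0.27 now th 104.27 tilt [ 0.01 -0.01] rows 5.312673417254817 q6 -39.7
```

{"method": "jog_arm", "body": {"commands": [[-0.05,-0.02,0,0,0,2],[-0.1,-0.04,0,0,0,5],[-0.15,-0.06,0,0,0,8],[-0.2,-0.08,0,0,0,8],[-0.24,-0.09,0,0,0,8],[-0.24,-0.09,0,0,0,8],[-0.24,-0.09,0,0,0,8],[-0.24,-0.09,0,0,0,8]]}}

```text
time: 40.72
eef_pos: [0.5358, -0.4459, 0.3238]
tcp_rot: [-0.0, 0.667, 0.745, 0.0]
contact_force: [0.6, -0.4, 0.3]
grip_width: 0.0855
gripper_force: 0.0
```

```bash
python3 chk.py w9 >/dev/null; python3 taps.py w9 2>&1 | grep -v Warn;python3 -c "
from h import *
go(.609,-.1640,-.004,104)"
```

```text
A button [ 610.7 -351.1  203.6] ray [ 610.6 -351.1  204. ] 458 block [ 611.5 -350.6] [32.4 43.8] 6.2 noz dir 98.05 pca 110.6 526 tip r 0.063
B button [ 453.2 -365.9  203.6] ray [ 453.6 -365.9  205. ] 456 block [ 452.4 -366.1] [32.4 43.3] 5.5 noz dir 95.05 pca 95.85 644 tip r 0.066
can top 12686 [ 458.1 -418.4] [130.2 215. ] 5.32
can top 11137 [ 616.9 -403.5] [130.8 214.6] 5.53
shift [0.2723 0.1037 0.3279] turn -7.68 now th 96.32 tilt [ 0.01 -0.01] rows 7.0191535464631265 q6 -51.8
```

View pics/w9.png

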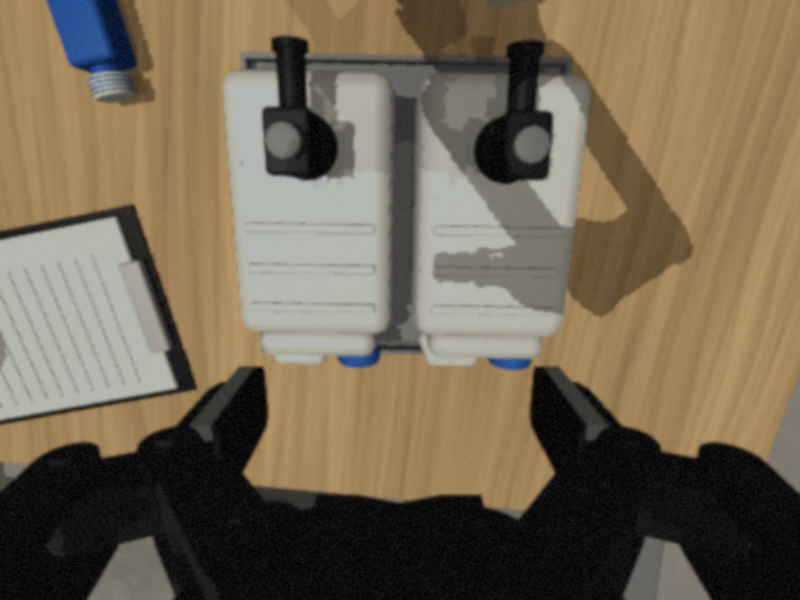

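Both outlets at (290,45) and (525,45) point at the bases within about 1°. Next is bottle Q.

{"method": "jog_arm", "body": {"commands": [[0.06,0.02,0,0,0,-3],[0.12,0.045,0,0,0,-7.7],[0.18,0.07,0,0,0,-7.7],[0.235,0.09,0.02,0,0,-7.7],[0.272,0.104,0.06,0,0,-7.7],[0.272,0.104,0.12,0,0,-7.7],[0.272,0.104,0.18,0,0,-7.7],[0.272,0.104,0.23,0,0,-7.7],[0.272,0.104,0.27,0,0,-7.7],[0.272,0.104,0.3,0,0,-7.7],[0.272,0.104,0.32,0,0,-7.7],[0.272,0.104,0.328,0,0,-7.7]]}}

```text
time: 42.32
eef_pos: [0.6086, -0.1647, -0.0054]
tcp_rot: [-0.001, 0.616, 0.788, -0.0]
contact_force: [-0.5, 0.4, 0.6]
grip_width: 0.0852
gripper_force: 0.0
```

{"method": "jog_arm", "body": {"commands": [[0,0,0,0,0,0],[0,0,0,0,0,0]]}}

```text
time: 42.58
eef_pos: [0.6102, -0.1658, -0.0034]
tcp_rot: [0.001, 0.616, 0.788, 0.0]
contact_force: [-0.4, 0.0, 0.1]
grip_width: 0.0858
gripper_force: 0.0
```

{"method": "jog_arm", "body": {"commands": [[0,0,0,0,0,0],[0,0,0,0,0,0],[0,0,0,0,0,0],[0,0,0,0,0,0],[0,0,0,0,0,0],[0,0,0,0,0,0]], "gripper": 255}}

```text
time: 43.32
eef_pos: [0.61, -0.1659, -0.0037]
tcp_rot: [0.001, 0.616, 0.788, 0.0]
contact_force: [0.1, 0.2, 5.0]
grip_width: 0.0448
gripper_force: 62.7
```

```bash
python3 -c "
from h import *
go(.4876,.2348,.117,84.7)"
```

```text
shift [ 0.4183 -0.0222 -0.1211] turn 19.24 now th 103.94 tilt [ 0.08 -0.04] rows 6.9763210539593485 q6 -35.4
```

{"method": "jog_arm", "body": {"commands": [[0,0,-0.04,0,0,0],[0,0,-0.09,0,0,0],[0.04,0,-0.12,0,0,2],[0.09,0,-0.12,0,0,5],[0.14,-0.005,-0.12,0,0,8],[0.19,-0.01,-0.12,0,0,11],[0.24,-0.01,-0.12,0,0,14],[0.29,-0.015,-0.12,0,0,17],[0.34,-0.02,-0.12,0,0,19.3],[0.38,-0.022,-0.12,0,0,19.3],[0.418,-0.022,-0.12,0,0,19.3],[0.418,-0.022,-0.12,0,0,19.3]]}}

```text
time: 44.82
eef_pos: [0.4862, 0.2368, 0.1153]
tcp_rot: [-0.0, 0.738, 0.674, -0.0]
contact_force: [0.2, -0.9, -1.1]
grip_width: 0.0445
gripper_force: 61.9
```

{"method": "jog_arm", "body": {"commands": [[0,0,0,0,0,0],[0,0,0,0,0,0]]}}

```text
time: 45.08
eef_pos: [0.4875, 0.2337, 0.1154]
tcp_rot: [0.0, 0.74, 0.673, -0.0]
contact_force: [-0.1, -0.7, -0.4]
grip_width: 0.0448
gripper_force: 61.9
```

```bash
python3 held.py .4876 .2348
```

```text
[0.48745025 0.23371474 0.11535275] 0.04476746803126094
shift [0.0011 0.0001 0.0784] turn -0.12 now th 84.58 tilt [-0.02 -0.03] rows 1.2537665209073399 q6 23.7
7182 (68.27490234375, 114.72232818603516) 9.983915328979492 body [485.8 234.3]
```

{"method": "jog_arm", "body": {"commands": [[0.0005,0,0.03,0,0,0],[0.0005,0,0.055,0,0,0],[0.0005,0,0.068,0,0,0],[0.0005,0,0.075,0,0,0],[0.0005,0,0.079,0,0,0],[0.0005,0,0.083,0,0,0],[0.0005,0,0.087,0,0,0],[0.0005,0,0.091,0,0,0],[0.0005,0,0.095,0,0,0],[0.0005,0,0.097,0,0,0],[0.0005,0,0.097,0,0,0]]}}

```text
time: 46.5
eef_pos: [0.4877, 0.2354, 0.0203]
tcp_rot: [0.0, 0.739, 0.673, 0.001]
contact_force: [-4.1, -2.1, 21.1]
grip_width: 0.0445
gripper_force: 64.4
```

{"method": "jog_arm", "body": {"commands": [[0,0,0,0,0,0],[0,0,0,0,0,0],[0,0,0,0,0,0],[0,0,-0.02,0,0,0],[0,0,-0.05,0,0,0],[0,0,-0.05,0,0,0]], "gripper": 70}}

```text
time: 47.25
eef_pos: [0.489, 0.2359, 0.0701]
tcp_rot: [0.001, 0.739, 0.673, 0.002]
contact_force: [-0.1, 0.2, 1.0]
grip_width: 0.0621
gripper_force: 0.0
```

{"method": "jog_arm", "body": {"commands": [[0,0,0,0,0,0],[0,0,0,0,0,0],[0,0,0,0,0,0],[0,0,0,0,0,0],[0,0,0.015,0,0,0],[0,0,0.025,0,0,0],[0,0,0.033,0,0,0],[0,0,0.035,0,0,0],[0,0,0.035,0,0,0]], "gripper": 255}}

```text
time: 48.38
eef_pos: [0.4867, 0.235, 0.0358]
tcp_rot: [0.0, 0.739, 0.673, -0.0]
contact_force: [-7.3, -4.2, 31.8]
grip_width: 0.0001
gripper_force: 16.0
```

```bash
python3 -c "
from h import *
go(.4552,-.1498,.034,99.0)"
```

```text
shift [-0.3861  0.0044  0.002 ] turn -14.34 now th 84.66 tilt [-0.02 -0.03] rows 6.177836787643023 q6 23.8
```

{"method": "jog_arm", "body": {"commands": [[0,0,-0.04,0,0,0],[0,0,-0.09,0,0,0],[-0.04,0,-0.13,0,0,0],[-0.09,0,-0.17,0,0,-3],[-0.14,0.001,-0.2,0,0,-6],[-0.19,0.002,-0.22,0,0,-9],[-0.24,0.003,-0.24,0,0,-12],[-0.26,0.004,-0.25,0,0,-14.3],[-0.26,0.004,-0.25,0,0,-14.3],[-0.26,0.004,-0.25,0,0,-14.3]], "gripper": 0}}

```text
time: 49.62
eef_pos: [0.4666, -0.0232, 0.2827]
tcp_rot: [-0.001, 0.65, 0.76, -0.0]
contact_force: [0.2, 0.4, -0.8]
grip_width: 0.0855
gripper_force: 0.0
```

```bash
python3 chk.py w10; python3 bot.py w10; python3 -c "
from h import *
go(.4552,-.1498,.034,99.0)"
```

```text
0 w body- 0 None ; 0 w body+ 0 None ; 0 s body- 23 0.0674 ; 0 s body+ 19 0.0689 ; 
1 w body- 0 None ; 1 w body+ 0 None ; 1 s body- 24 0.0687 ; 1 s body+ 27 0.0687 ; 
2 w body- 0 None ; 2 w body+ 0 None ; 2 s body- 31 0.0684 ; 2 s body+ 27 0.0683 ; 
[256  37] n 1058 rect c [510.7 130.6] size [ 18.7 135.4] ends w 8.8 18.7 axis deg 179.8 BODY [524.5 130.6] ztop 0.0397
[211 197] n 554 rect c [ 423.5 -156.4] size [ 10.3 120.6] ends w 10.1 10.2 axis deg 98.9 BODY [ 425.7 -170. ] ztop 0.0416
[222 197] n 1212 rect c [ 454.7 -151.4] size [ 41.6 120.6] ends w 41.6 40.1 axis deg -81.5 BODY [ 452.6 -137.8] ztop 0.0417
scraper 744 ((454.7657470703125, -149.0740966796875), (16.12145233154297, 98.47720336914062), 9.143756866455078) 0.09339309812911573
stand 2094 ((454.7768249511719, -151.45208740234375), (73.65254211425781, 120.64433288574219), 9.003571510314941)
shift [-0.1238 -0.0306  0.2486] turn -0.02 now th 98.98 tilt [-0.09  0.04] rows 4.470309700511332 q6 -20.3
```

View pics/w10.png

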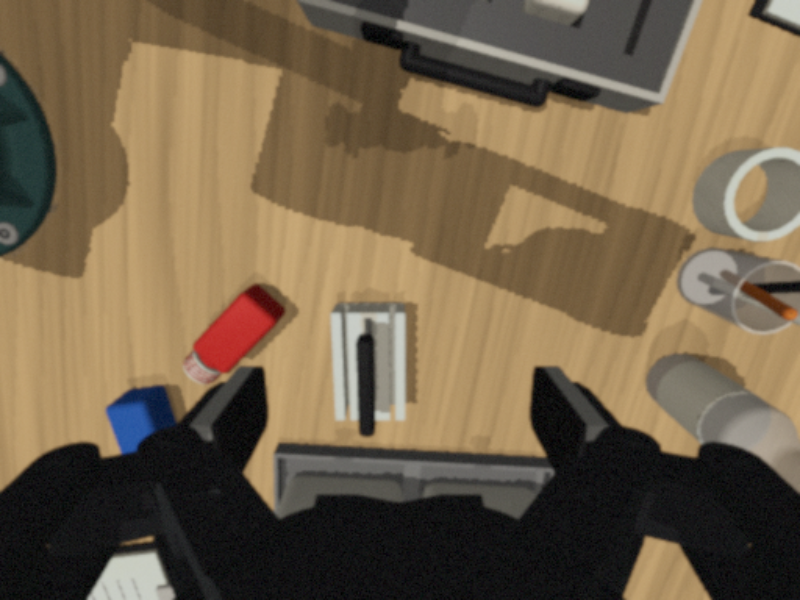

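All three bottles are seated, no white bottle is left on the table, and the scraper's grip bar is at (366,385).

{"method": "jog_arm", "body": {"commands": [[-0.05,-0.015,0.03,0,0,0],[-0.1,-0.03,0.06,0,0,0],[-0.124,-0.0305,0.1,0,0,0],[-0.124,-0.0305,0.14,0,0,0],[-0.124,-0.0305,0.18,0,0,0],[-0.124,-0.0305,0.21,0,0,0],[-0.124,-0.0305,0.235,0,0,0],[-0.124,-0.0305,0.248,0,0,0],[-0.124,-0.0305,0.248,0,0,0]]}}

```text
time: 50.85
eef_pos: [0.4556, -0.1503, 0.0347]
tcp_rot: [-0.001, 0.65, 0.76, -0.0]
contact_force: [-1.0, 0.0, 0.2]
grip_width: 0.0854
gripper_force: 0.0
```

{"method": "jog_arm", "body": {"commands": [[0,0,0,0,0,0],[0,0,0,0,0,0],[0,0,0,0,0,0],[0,0,0,0,0,0],[0,0,0,0,0,0],[0,0,0,0,0,0],[0,0,0,0,0,0],[0,0,0,0,0,0],[0,0,0,0,0,0]], "gripper": 255}}

```text
time: 51.98
eef_pos: [0.456, -0.1514, 0.0361]
tcp_rot: [0.0, 0.65, 0.76, -0.0]
contact_force: [-0.9, 0.7, 6.5]
grip_width: 0.0147
gripper_force: 58.8
```

{"method": "jog_arm", "body": {"commands": [[0,0,-0.02,0,0,0],[0,0,-0.04,0,0,0],[0,0,-0.07,0,0,0],[0,0,-0.1,0,0,0],[0,0,-0.13,0,0,0],[0,0,-0.13,0,0,0]]}}

```text
time: 52.72
eef_pos: [0.4577, -0.152, 0.1676]
tcp_rot: [0.002, 0.65, 0.76, 0.001]
contact_force: [0.1, 0.7, -2.2]
grip_width: 0.0148
gripper_force: 59.0
```

```bash
python3 -c "
from h import *
go(.6321,.2210,.16,84.7)"
```

```text
shift [0.3414 0.2302 0.0075] turn 14.24 now th 98.94 tilt [ 0.25 -0.13] rows 6.589227850893118 q6 -35.5
```

{"method": "jog_arm", "body": {"commands": [[0.04,0.03,0,0,0,2],[0.085,0.06,0,0,0,4],[0.13,0.09,0,0,0,6],[0.17,0.12,0,0,0,8],[0.21,0.145,0,0,0,10],[0.25,0.17,0,0,0,12],[0.29,0.195,0,0,0,14.2],[0.325,0.215,0,0,0,14.2],[0.34,0.23,0,0,0,14.2],[0.34,0.23,0,0,0,14.2],[0.34,0.23,0,0,0,14.2],[0.34,0.23,0,0,0,14.2]]}}

```text
time: 54.22
eef_pos: [0.6297, 0.2193, 0.165]
tcp_rot: [-0.0, 0.739, 0.674, -0.001]
contact_force: [0.7, 0.2, -1.0]
grip_width: 0.0145
gripper_force: 59.0
```

```bash
python3 - <<'E'
from h import *
go(.6321,.2195,.09,84.7)
im,d,K,P=snap('wrist'); np.savez('w11',im=im,d=d,K=K,P=P); save(im,'w11'); C=cloud(d,K,P); X,Y,Z=C[...,0],C[...,1],C[...,2]
m=(Z>.19)&(Z<.235)&(np.hypot(X-.632,Y-.23)<.075)
for zlo,zhi in ((.15,.19),(.195,.215),(.215,.235)):
    m=(Z>zlo)&(Z<zhi)&(abs(X-.632)<.03)&(abs(Y-.24)<.06); p=C[m][:,:2]*1000
    if len(p)>30: print(zlo,len(p),cv2.minAreaRect(p.astype(np.float32)))
E
```

```text
shift [0.0005 0.0024 0.075 ] turn -0.01 now th 84.69 tilt [-0.07 -0.04] rows 1.2006394295523402 q6 18.6
0.15 43 ((634.4031982421875, 269.9677429199219), (0.2670851945877075, 3.7958600521087646), 82.01546478271484)
0.195 445 ((632.646240234375, 247.77230834960938), (44.709869384765625, 42.159053802490234), 84.95487976074219)
0.215 6545 ((630.8882446289062, 225.3712615966797), (40.30269241333008, 87.40850067138672), 11.511024475097656)
```

View pics/w11.png

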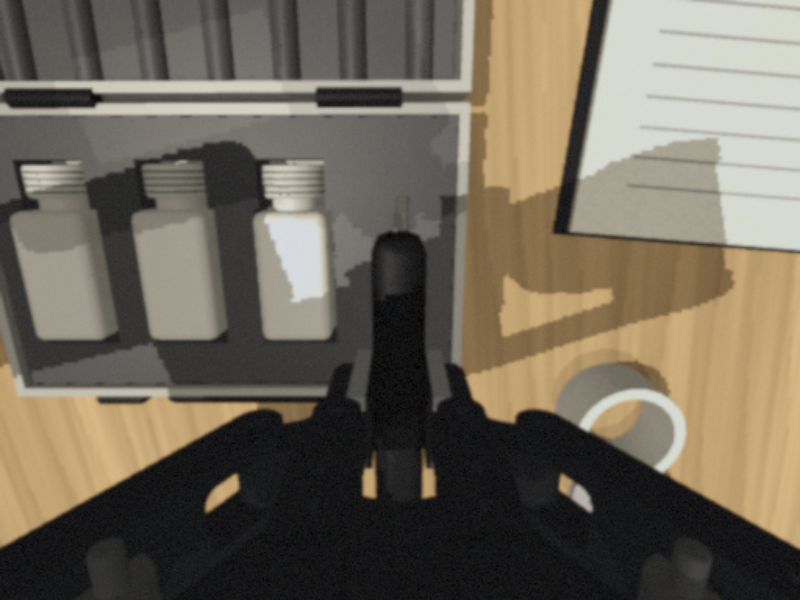

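The scraper hangs straight, with its blade end at (403,215), left of the slit by about 2 mm. I'll correct that and lower.

{"method": "jog_arm", "body": {"commands": [[0.001,0.0024,0.02,0,0,0],[0.001,0.0024,0.045,0,0,0],[0.001,0.0024,0.06,0,0,0],[0.001,0.0024,0.07,0,0,0],[0.001,0.0024,0.075,0,0,0],[0.001,0.0024,0.075,0,0,0],[0.001,0.0024,0.075,0,0,0]]}}

```text
time: 55.15
eef_pos: [0.6336, 0.2214, 0.0912]
tcp_rot: [0.0, 0.739, 0.674, 0.001]
contact_force: [-0.2, 0.1, -0.7]
grip_width: 0.0147
gripper_force: 59.0
```

```bash
python3 - <<'E'
from h import *
go(.6321,.2200,.042,84.7)
im,d,K,P=snap('wrist'); np.savez('w12',im=im,d=d,K=K,P=P); cv2.imwrite('pics/w12.png',cv2.resize(im[60:220,180:340,::-1],(600,600),interpolation=cv2.INTER_NEAREST))
E
```

```text
shift [-0.0015 -0.0014  0.0492] turn 0.04 now th 84.74 tilt [0.07 0.01] rows 0.7876578739316141 q6 18.6
```

View pics/w12.png

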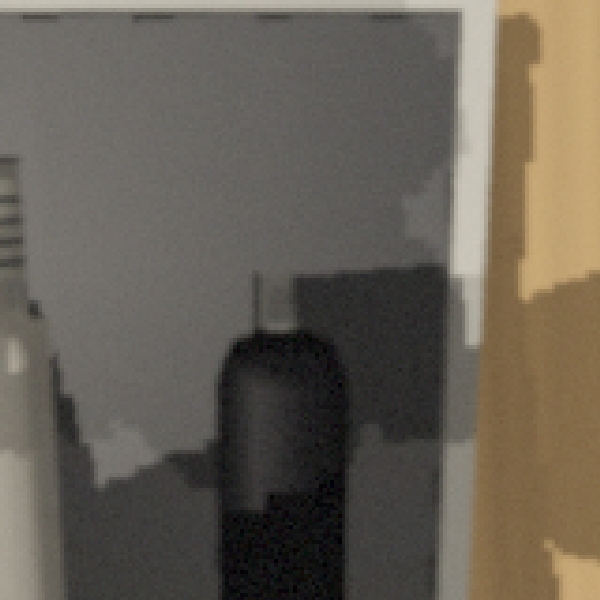

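The crop shows the blade end at x 262–298, y 272–330, with a dark sliver at x≈257. I'll project the estimated slit into this view to compare.

```bash
python3 - <<'E'
from h import *
f=np.load('w12.npz'); im,d,K,P=f['im'],f['d'],f['K'],f['P']
def px(x,y,z):
    c=np.linalg.inv(P)@np.array([x,y,z,1]); return np.array([(K[0,2]+K[0,0]*c[0]/-c[2]-180)*3.75,(K[1,2]-K[1,1]*c[1]/-c[2]-60)*3.75]).round(0)
ex=np.array([.9957,-.0924]);ey=np.array([.0924,.9957]); s=np.array([.6321,.2210])
for a,b in ((-4,54),(4,54),(-4,40),(4,40)): print('slit',a,b,px(*(s+a*1e-3*ex+b*1e-3*ey),.056))
e=np.array([.6335,.2213])
for a in (-2,2):
    for z in (.065,.12): print('blade',a,z,px(*(e+a*1e-3*ex+.051*ey),z))
for v in (128,130,132,134,137,140): print(v,im[v,236:275].max(-1))
C=cloud(d,K,P); print((C[128:140:3,244:264,2]*1000).round(0))
E
```

```text
slit -4 54 [250. 266.]
slit 4 54 [291. 266.]
slit -4 40 [251. 337.]
slit 4 40 [291. 337.]
blade -2 0.065 [267. 283.]
blade -2 0.12 [262. 316.]
blade 2 0.065 [288. 283.]
blade 2 0.12 [291. 316.]
128 [106 105 103 104 106 101 102 100 104 102 101 101  97 100 100  99 100  98
  96  99 100  99  99  97  97  96  97  94  94  96  96  95  98  94  95  97
  95  93  93]
130 [107 107 104 103 103 102 104 105 102 103 103 101  99  98  98 100  98  99
  99  98  98 100 100  97  95  97  96  93  94  97  96  94  94  96  91  94
  94  93  93]
132 [106 107 104 107 104 105 103 102 103 102 104  90  88  95  99  95  99  99
  97  98  94  93  89  91  87  91  92  89  90  84  90  87  87  76  69  64
  69  69  66]
134 [104 104 103 102 107 105 101 102 102 102  95  77  69  80  92  91  94  93
  92  92  89  78  62  48  51  51  49  50  48  48  54  54  49  44  47  38
  43  51  46]
137 [103 103 104 100  98 100 100 102 102  98  95  79  64  82  90  91  87  82
  81  85  80  72  57  48  48  46  40  47  44  45  50  46  46  45  44  42
  47  42  43]
140 [101 101 101 104 105 103 100  98  99  97  95  76  65  79  91  86  82  83
  83  78  77  64  57  48  46  44  49  45  43  44  45  45  44  46  47  46
  49  43  48]
[[57. 57. 56. 56. 57. 57. 57. 56. 57. 58. 56. 56. 57. 56. 56. 57. 57. 58.
  57. 57.]
 [57. 57. 57. 57. 57. 56. 57. 57. 57. 56. 58. 57. 58. 56. 58. 57. 57. 58.
  56. 58.]
 [57. 58. 57. 50. 15. 17. 18. 18. 16. 17. 17. 17. 18. 17. 56. 58. 56. 57.
  57. 57.]
 [57. 57. 57. 50. 16. 17. 17. 77. 77. 76. 76. 77. 76. 17. 57. 57. 58. 57.
  58. 58.]]
```

The blade is within 1 mm of the slit's centre. I'll trim 0.6 mm and insert.

{"method": "jog_arm", "body": {"commands": [[-0.0005,-0.0006,0,0,0,0],[-0.0005,-0.0006,0.008,0,0,0],[-0.0005,-0.0006,0.014,0,0,0],[-0.0005,-0.0006,0.02,0,0,0],[-0.0005,-0.0006,0.026,0,0,0],[-0.0005,-0.0006,0.032,0,0,0],[-0.0005,-0.0006,0.038,0,0,0],[-0.0005,-0.0006,0.043,0,0,0],[-0.0005,-0.0006,0.047,0,0,0],[-0.0005,-0.0006,0.047,0,0,0]]}}

```text
time: 56.45
eef_pos: [0.6321, 0.2207, 0.0431]
tcp_rot: [-0.0, 0.739, 0.674, -0.0]
contact_force: [0.0, 0.4, -0.9]
grip_width: 0.0148
gripper_force: 59.0
```

{"method": "jog_arm", "body": {"commands": [[0,0,0.001,0,0,0],[0,0,0.002,0,0,0],[0,0,0.002,0,0,0]]}}

```text
time: 56.82
eef_pos: [0.6327, 0.2208, 0.0422]
tcp_rot: [0.0, 0.739, 0.674, 0.0]
contact_force: [-0.5, 0.4, 3.5]
grip_width: 0.0148
gripper_force: 59.7
```

{"method": "jog_arm", "body": {"commands": [[0,0,0,0,0,0],[0,0,0,0,0,0],[0,0,0,0,0,0],[0,0,-0.01,0,0,0],[0,0,-0.05,0,0,0],[0,0,-0.1,0,0,0],[-0.03,0,-0.15,0,0,0],[-0.05,-0.04,-0.19,0,0,0],[-0.05,-0.1,-0.22,0,0,0],[-0.05,-0.12,-0.22,0,0,0],[-0.05,-0.12,-0.22,0,0,0],[-0.05,-0.12,-0.22,0,0,0]], "gripper": 130}}

```text
time: 58.32
eef_pos: [0.5092, 0.182, 0.2618]
tcp_rot: [0.0, 0.739, 0.674, 0.0]
contact_force: [-0.1, -0.8, 0.1]
grip_width: 0.0418
gripper_force: 0.0
```

```bash
python3 - <<'E'
from h import *
im,d,K,P=snap('wrist'); save(im,'w13'); C=cloud(d,K,P); X,Y,Z=C[...,0],C[...,1],C[...,2]
m=(Z>.082)&(Z<.13)&(abs(X-.632)<.04)&(abs(Y-.221)<.07); p=C[m]; print(len(p),cv2.minAreaRect((p[:,:2]*1000).astype(np.float32)),np.percentile(p[:,2],[50,90]))
for i,(x,y) in enumerate(((.4129,.2417),(.4876,.2348),(.5623,.2279))):
    for o in (-30,0,30):
        q=np.hypot(X-x-o*.0924e-3,Y-y-o*.9957e-3)<.008; print(i,o,q.sum(),np.median(Z[q]).round(4) if q.sum() else None,end='; ')
s=r.get_state(); print(s['contact_force'],s['time'],s['eef_pos'])
E
```

```text
1371 ((631.282958984375, 222.543701171875), (98.76801300048828, 16.77175521850586), 85.32939147949219) [0.09797909 0.09952011]
0 -30 117 0.0709; 0 0 128 0.0709; 0 30 136 0.071; 1 -30 1830 0.3765; 1 0 129 0.0711; 1 30 136 0.0711; 2 -30 201 0.0718; 2 0 128 0.0711; 2 30 134 0.071; [ 0.58456296 -0.07784961  1.02521161] 58.375 [0.50930103 0.18191205 0.26140679]
```

View pics/w13.png

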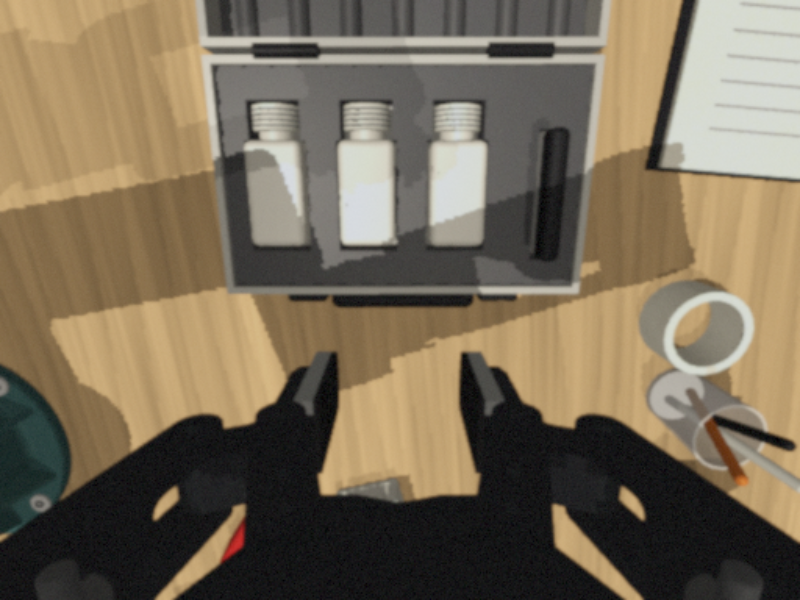

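The three bottles sit flush at (275,180), (366,180) and (458,180), with caps towards the lid. The scraper bar at (553,195) is at its home height, about 98 mm at the top. The robot is clear, so I'll hand in.

```bash
python3 -c "
from cell import r
print(r.sign_off())"
```

```text
the job is handed in; nothing more can be done
None
```

The job is handed in at about 58 s of the 208 s allowed, with no verdict returned: both taps point at their can bases within about 1°, three sample bottles are pressed home with caps to the lid, and the scraper is fully down in the slit.

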